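# Stand the kalash in the aarti stand and crown it with the coconut

## Robot

A 6-joint arm with a two-finger parallel gripper is mounted at the origin on the work surface. World frame = base frame: x ahead of the robot, y to its left, z up, the work surface at z = 0. Lengths are in m, angles in degrees, forces in N, time in s.
With the tool pointing down it reaches from about 0.4 to 0.825 m from the base axis. Payload 7 kg.
Tool frame: the origin (TCP) lies midway between the tips of the shut fingers; the grasp point (between the pads) lies 19 mm behind it; z points along the fingers, y is the line along which they close (so a half turn about z gives the same grasp; the last joint's range is limited). The gripper opens to 88 mm and grips with 3 to 60 N. Pads are 19 mm wide; open, the fingers measure 130 mm over their backs; the gripper's body (78 mm by 193 mm) begins 47 mm behind the grasp point.
Start: joints at [86.752, 20.546, 0.682, 0, -70.136, -16.507], TCP at [0.228, 0.635, 0.227] pointing down, gripper open.
Joint ranges: [-176.03, 176.03], [-82.01, 121.73], [-58.28, 71.71], [-173.87, 95.51], [-174.79, -0.11], [-173.66, 173.66]. Speed limits (degrees/s): [136.94, 136.94, 172.46, 180, 180, 180].

## Interface

Orientations are given as [roll, pitch, yaw] about the fixed x, y, z axes, in that order (R = Rz(yaw) Ry(pitch) Rx(roll)).
In Python, from plant import r, eyes, workorder gives the robot as it stands.
- The arm moves only by the tool step_arm, never from a script. Its argument "plan" is a list of rows, each a list of 5 numbers: the shift along the tool's x, y, z each as a share of 25 cm, from -1 to 1, then the turn about the tool's z as a share of 60 degrees, from -1 to 1, then the finger opening in mm, from 0 to 87.6. In form: [[x, y, z, turn, jaw], ...]. A call has 1 to 12 rows; each row is the pose to reach, as a shift and turn from the pose commanded when the call began, along the tool's axes at that moment; what a row does not reach only later rows make up. A row lasts 1/12 s, in which the tool goes at most 41.7 mm and 7.16 degrees, less where a joint would pass 70% of its speed; a pose out of reach is approached as far as the arm can. A call with a number of a shift or a turn outside -1 to 1 is refused whole. A call with a gripper value outside its range is refused whole. The fingers move at their own pace and stop on an object; "newtons" is the grip in N (left out, the last holds). Time passes only in rows, so rows that repeat a pose let the fingers close. It gives the time, the measured TCP pose, the force, the opening and the grip force at its end, in the units of the state.
- r.get_state(): the state, without advancing time (a new reading comes with each control period).
- eyes.capture(name): name is "scene" or "top"; returns the picture (400x640x3 uint8, red, green, blue); there is no depth.
- eyes.camera_model(name): a dict with "fov_y" (degrees; the focal length in pixels is half the picture's height over the tangent of half this angle, whatever the lens; pixels are square), "cx", "cy" (the principal point, pixels), "k1" (the pictures are not rectified: a ray, as slopes to the right and down, at radius r is drawn at 1 + k1 r^2 times it, then the intrinsics apply), "world_to_cam" (4x4, takes a point from world to camera coordinates). Camera axes: x right, y up, looking along -z (the intrinsics and any distortion apply to the point x, -y, -z); pixel columns grow to the right and rows downward; lengths in m; the calibration is good to about 2 mm. A picture is of the moment at which its call begins. camera_model takes no time and is no camera call.
- workorder.close_job(): hands the job in; it is judged then, once.
The state is a dict: "time_s": time; "joints": joint angles; "qd": joint speeds; "joint_torque": joint torques, N m; "tcp_pos": TCP position; "eef_rot": TCP orientation; "contact_force": force on the tool from outside, world axes, zero at the start; "moment": the same for the moment, N m; "gripper_width": finger opening in m; "gripper_force": force on a finger pad.
Only numpy, scipy, OpenCV 4.12 (cv2) and the standard library are available. Lean on these libraries where they do the work, as an engineer would, in place of code of your own. Each camera call takes 0.05 s, during which the arm holds its last target. There are 200 camera calls.

## Task

Stand the round-bottomed copper kalash, now leaning in its wooden rest, upright in the ring of the steel aarti stand and let go of it; then take the wooden coconut out of the pink box and set it upright, tip up, in the kalash's mouth. Leave the pink box with its lid shut. Set both down without dropping them, and leave the diyas, tealight, incense holder and bell where they are.

Things in the scene. Friction and masses are not known exactly. Their poses are not given: they have to be found in the camera images.
- kalash: Copper pot 98 mm tall, 0.3-0.45 kg: ball of 76 mm diameter (centre 38 mm up the axis) with a straight collar, 54 mm outside, from 62 up to 98 mm: grip that. Origin at the ball's very bottom, z axis towards the mouth; round about z (x, y mean nothing). Starts leaning 30 degrees in the rest. Cannot stand on the shelf; in a ring it keeps by friction the tilt at which it is released.
- kalash_mouth (a point): Centre of the kalash's open mouth, level with the collar's top edge, 98 mm up its axis; the mouth is 46 mm wide inside. The coconut's round bottom sinks about 10 mm below the edge when it sits here.
- rest: Fixed wooden rest, base 115 x 90 x 8 mm; a low ring carries the kalash's ball (ball centre 49 mm above the shelf), two thin rods (26 mm apart, tops 84 mm up, on the -x side) hold the leaning neck from below. Origin on the shelf under the ring. The kalash leans to the rest's own -x; its collar is free for fingers on the +y and -y sides.
- stand: Fixed silver-toned steel aarti stand: round foot of 96 mm diameter, three legs and an open ring on top. Origin at the centre of its underside on the shelf, z up.
- stand_ring (a point): Centre of the stand's ring, in the plane of its top edge, 55 mm above the shelf; ring 54 mm wide inside, 66 mm outside, axis vertical. With the kalash seated upright, its bottom lies about 11 mm below this point and its mouth about 87 mm above it.
- box: Fixed pink plastic box, 160 (x) x 180 (y) x 95 mm, walls 4 mm, open on top under its hinged lid. Origin at the centre of its underside; its -x side is the front, the lid's hinge runs along the top of its +x side.
- lid (a joint): Angle of the pink box's lid about its hinge: 0 shut (it may start a little ajar), 1.57 standing upright, 1.7 fully open. A stiff hinge (about 0.15 N m of friction): the lid stays where it is left.
- lid_handle (a point): Middle of the lid's white bar handle: a round bar of 12 mm diameter, 84 mm long along the box's y between two end posts, its centre line 40 mm above the lid's top face, 135 mm in front of the hinge and 47 mm above the hinge line while shut. The lid can turn about the bar between gripping fingers.
- lid_hinge (a point): Middle of the lid's hinge line, on the top of the box's +x side, 95 mm above the shelf; the lid turns about the box's y axis. The lid reaches 164 mm from here to its front edge.
- coconut: Brown wooden coconut 80 mm tall, 62 mm diameter, 0.09 kg: half-ball bottom (radius 31 mm), straight belt from 31 to 43 mm up (grip here), pointed lighter tip. Origin at its very bottom, z towards the tip, round about z. Starts upright in a low cup ring in the middle of the pink box, bottom 8 mm above the shelf, 45 mm free on its x sides, 55 mm on its y sides.
- diya_a: Terracotta diya (bowl), 66 mm diameter, 26 mm high, not to be disturbed. Origin under its centre.
- diya_b: Terracotta diya like diya_a.
- diya_c: Terracotta diya like diya_a.
- tealight: White battery tealight, 52 mm diameter, 28 mm high plus flame to 50 mm, not to be disturbed. Origin under its centre.
- incense_holder: Dark wooden incense holder, 220 x 36 x 22 mm, long along its x, not to be disturbed. Origin under its centre.
- bell: Brass hand bell, 56 mm diameter, 88 mm tall, not to be disturbed. Origin under its centre.
There are look-alikes about, which are no part of the job. What is shaped like the kalash but blue or purple is not meant.

How it is judged:
By the outcome, as a careful person would: the job done as asked, in the order asked, and still so for the second after the job is handed in, with the robot touching nothing.
It also fails if it takes over 72 s, if anything falls off the work surface, if the arm or the gripper's body presses on something with over 40 N, if the wrist force passes 120 N, or if a joint passes its speed limit or range.

## Working session

There is one attempt and no reset: what is moved stays moved. The work goes in short steps, Python scripts to look and compute and a tool call to move; the robot and the scene stay as the last step left them, time stands still between calls to the robot, and variables do not carry over. Pictures are saved under pics/ and viewed, at most 10 in all, crops included, and the job is handed in when it is done.

Besides the shell and the picture viewer there is one more tool, called as name(argument=value, ...), one argument or row to a line, values as JSON. step_arm: Moves the arm, as the interface text tells. Its arguments: {"type":"object","properties":{"plan":{"type":"array"},"newtons":{"type":"number"}},"required":["plan"]}

```bash
ls; mkdir -p pics; cat > h.py <<'E'
import numpy as np, cv2
from plant import r, eyes, workorder
from scipy.spatial.transform import Rotation as Ro
def K(n):
    m=eyes.camera_model(n); f=200/np.tan(np.radians(m["fov_y"]/2)); return m,f
def ray(n,u,v):
    m,f=K(n); d=np.array([(u-m["cx"])/f,(v-m["cy"])/f]); s=d.copy()
    for _ in range(30): s=d/(1+m["k1"]*(s@s))
    T=np.array(m["world_to_cam"]); R=T[:3,:3]; c=-R.T@T[:3,3]
    w=R.T@np.array([s[0],-s[1],-1]); return c,w/np.linalg.norm(w)
def onz(n,u,v,z):
    c,w=ray(n,u,v); return c+w*(z-c[2])/w[2]
def tri(a,b):
    c1,w1=ray("scene",*a); c2,w2=ray("top",*b)
    t=np.linalg.lstsq(np.c_[w1,-w2],c2-c1,rcond=None)[0]
    p,q=c1+w1*t[0],c2+w2*t[1]; return (p+q)/2,np.linalg.norm(p-q)
def proj(n,p):
    m,f=K(n); T=np.array(m["world_to_cam"]); q=T[:3,:3]@np.array(p)+T[:3,3]
    s=np.array([q[0],-q[1]])/-q[2]; s=s*(1+m["k1"]*(s@s)); return np.round([m["cx"]+f*s[0],m["cy"]+f*s[1]],1)
def snap(n,name,crop=None,size=(800,500)):
    im=eyes.capture(n)[:,:,::-1]
    if crop: x0,y0,x1,y1=crop; im=im[y0:y1,x0:x1]
    cv2.imwrite("pics/"+name+".png",cv2.resize(im,size,interpolation=cv2.INTER_CUBIC))
def rel(p):  # world point -> shares in current tool frame
    s=r.get_state(); R=Ro.from_euler("xyz",s["eef_rot"],degrees=True)
    return R.inv().apply(np.array(p)-s["tcp_pos"])/.25
E
python3 - <<'E'
from h import *
snap("scene","s1");snap("top","t1")
print(r.get_state())
for n in("scene","top"):
    m,f=K(n);print(n,m,f,ray(n,320,200))
E
```

```text
pics
{'time_s': 0.1, 'joints': array([ 8.67512147e+01,  2.05890200e+01,  6.39610622e-01, -1.87831602e-02,
       -7.01378902e+01, -1.65049824e+01]), 'qd': array([ 0.01235868, -0.04295626,  0.08033308, -0.02919702, -0.056658  ,
        0.04604359]), 'joint_torque': array([-1.04053699e-03, -5.84167492e+01,  2.93753350e+01,  7.01580226e+00,
        1.02075341e-02, -5.02910098e-05]), 'tcp_pos': array([0.22802739, 0.63484148, 0.2256985 ]), 'eef_rot': array([ 1.79911281e+02, -7.87343478e-03, -1.97601568e+01]), 'contact_force': array([ 0.77374989,  0.37915433, -0.52098733]), 'moment': array([-0.03366459,  0.0244802 , -0.0434665 ]), 'gripper_force': 0.0, 'gripper_width': 0.08736829552212876}
scene {'fov_y': 57.45157747222421, 'cx': 318.0530368912002, 'cy': 203.02999645387067, 'k1': -0.08004260506937019, 'world_to_cam': array([[-0.78681657,  0.61700524,  0.01497421,  0.35729448],
       [-0.39196997, -0.51829407,  0.76008605,  0.16921196],
       [ 0.47673812,  0.59217885,  0.64964989, -1.16611828],
       [ 0.        ,  0.        ,  0.        ,  1.        ]])} 364.9174476998043 (array([0.90338426, 0.55779957, 0.62360275]), array([-0.48416716, -0.59316155, -0.64322744]))
top {'fov_y': 53.15429109772069, 'cx': 322.1265242149623, 'cy': 207.1724108407327, 'k1': -0.10103880325415912, 'world_to_cam': array([[ 0.01663696, -0.99973738,  0.01575993,  0.07505831],
       [ 0.98837705,  0.01882596,  0.15085222, -0.53668993],
       [-0.1511093 ,  0.01306703,  0.98843069, -1.14859967],
       [ 0.        ,  0.        ,  0.        ,  1.        ]])} 399.78900246581156 (array([0.35563918, 0.10015109, 1.21508912]), array([ 0.16872386, -0.00741007, -0.98563551]))
```

View pics/s1.png

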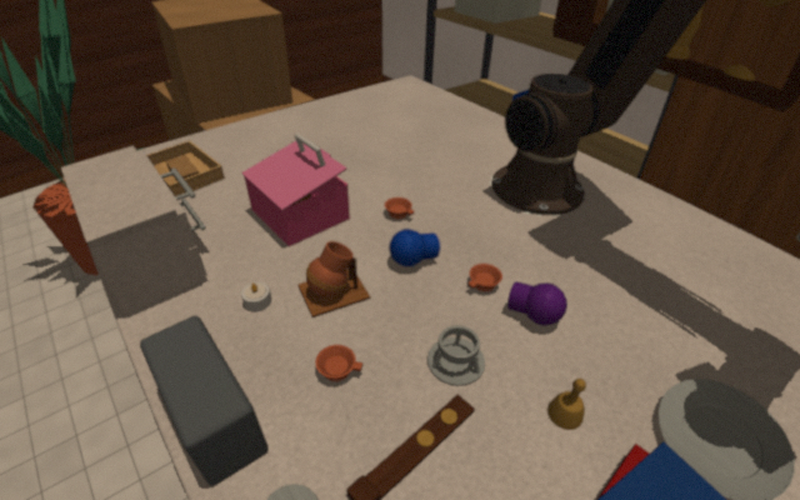

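View pics/t1.png

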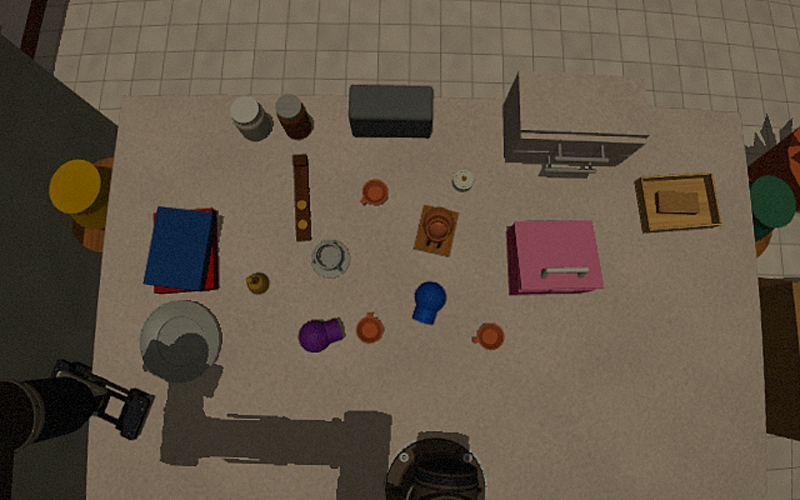

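The scene view shows the kalash leaning in its rest at about (330,275), the stand at (457,350) and the pink box at (298,190). In the top view they are at (437,230), (330,258) and (555,258). I'll enlarge both.

```bash
python3 - <<'E'
from h import *
snap("scene","s2",(190,100,400,310),(600,600));snap("top","t2",(240,150,490,270),(800,384))
E
```

```text
(no output)
```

View pics/s2.png

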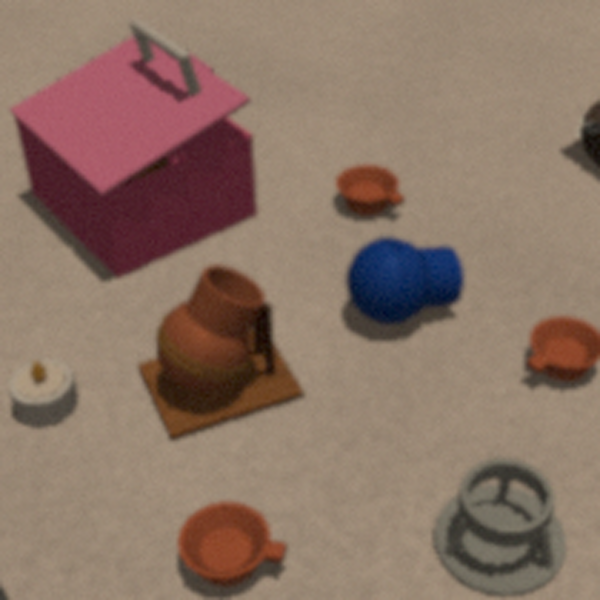

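View pics/t2.png

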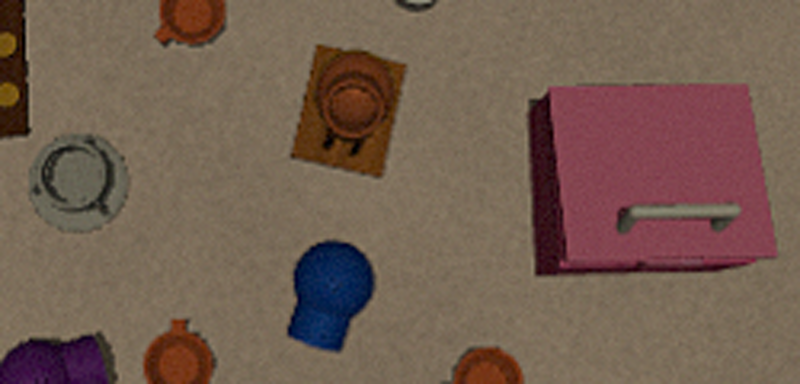

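Scene crop: kalash mouth (235,290), ring (506,492), bar ends (137,30) and (192,72). Top crop: mouth (352,104), ring (77,177), bar ends (630,212) and (738,210), rest corners (318,45) (406,66) (381,177) (291,157). The lid is somewhat ajar.

```bash
cat >> h.py <<'E'
S=lambda x,y:(190+x*.35,100+y*.35)
T=lambda x,y:(240+x*.3125,150+y*.3125)
E
python3 - <<'E'
from h import *
np.set_printoptions(precision=4,suppress=True)
print("ring tri",tri(S(506,492),T(77,177)),onz("top",*T(77,177),.055),onz("top",*T(79,183),.004),onz("scene",*S(506,492),.055))
print("mouth tri",tri(S(235,290),T(352,104)))
c=np.array([onz("top",*T(*p),.008) for p in((318,45),(406,66),(381,177),(291,157))]);print("rest",c,c.mean(0),[np.linalg.norm(c[i]-c[i-1]) for i in range(4)])
print("barmid",tri(S(164,51),T(684,211)))
for p in((630,212),(738,210)):print("bar ends z.15",onz("top",*T(*p),.15))
for a,b in(((15,110),(548,87)),((103,193),(566,262)),((248,99),(776,257)),((130,40),(747,85))):print("lid",a,b,tri(S(*a),T(*b)))
print("scene lid fix", [onz("scene",*S(*p),.0) for p in((28,190),(118,275),(255,213))],[onz("top",*T(*p),.0) for p in((530,100),(537,274))])
E
```

```text
ring tri (array([0.5351, 0.258 , 0.0476]), np.float64(0.004063806168100762)) [0.5353 0.2554 0.055 ] [0.5374 0.2601 0.004 ] [0.5386 0.2634 0.055 ]
mouth tri (array([0.597 , 0.0089, 0.0966]), np.float64(0.006584281701128094))
rest [[ 0.6769  0.0328  0.008 ]
 [ 0.6578 -0.0531  0.008 ]
 [ 0.5481 -0.0289  0.008 ]
 [ 0.5658  0.0576  0.008 ]] [0.6122 0.0021 0.008 ] [np.float64(0.11380883145278617), np.float64(0.08793558011572514), np.float64(0.11233549208853937), np.float64(0.08828043430270828)]
barmid (array([ 0.4966, -0.2684,  0.1571]), np.float64(0.008677397338600125))
bar ends z.15 [ 0.4994 -0.2266  0.15  ]
bar ends z.15 [ 0.5028 -0.3215  0.15  ]
lid (15, 110) (548, 87) (array([ 0.6367, -0.1716,  0.1784]), np.float64(0.08027547754783723))
lid (103, 193) (566, 262) (array([ 0.5235, -0.2392,  0.0116]), np.float64(0.12523060097192423))
lid (248, 99) (776, 257) (array([ 0.4262, -0.3379,  0.0722]), np.float64(0.12383848072112498))
lid (130, 40) (747, 85) (array([ 0.5635, -0.2817,  0.2005]), np.float64(0.08963610861674826))
scene lid fix [array([ 0.6239, -0.3558,  0.    ]), array([ 0.6144, -0.1733,  0.    ]), array([ 0.4571, -0.1781,  0.    ])] [array([ 0.6285, -0.176 ,  0.    ]), array([ 0.4581, -0.1803,  0.    ])]
```

```bash
cat >> h.py <<'E'
S=lambda x,y:(189.5+(x+.5)*.35,99.5+(y+.5)*.35)
T=lambda x,y:(239.5+(x+.5)*.3125,149.5+(y+.5)*.3125)
def circ(c,rad,ax=(0,0,1)):
    ax=np.array(ax)/np.linalg.norm(ax); e=np.cross(ax,[.3,.8,.1]);e/=np.linalg.norm(e);f=np.cross(ax,e)
    t=np.linspace(0,2*np.pi,60); return np.array(c)+rad*(np.outer(np.cos(t),e)+np.outer(np.sin(t),f))
def ball(n,c,rad):
    o=ray(n,320,200)[0]; d=np.array(c)-o; D=np.linalg.norm(d); return circ(np.array(c)-d/D*rad**2/D,rad*np.sqrt(1-(rad/D)**2),d)
def tile(n,curves,ctr,z=5,wh=(80,60)):
    x0,y0=int(ctr[0]-wh[0]/2),int(ctr[1]-wh[1]/2)
    im=cv2.resize(np.ascontiguousarray(eyes.capture(n)[y0:y0+wh[1],x0:x0+wh[0],::-1]),(wh[0]*z,wh[1]*z),interpolation=cv2.INTER_CUBIC)
    for c,col in curves:
        p=np.array([proj(n,q) for q in c]); p=((p-[x0,y0]+.5)*z-.5)
        cv2.polylines(im,[np.int32(np.round(p*8))],False,col,1,cv2.LINE_AA,3)
    return im
E
cat > ov.py <<'E'
from h import *
np.set_printoptions(precision=4,suppress=True)
G=(0,255,0);Y=(0,255,255)
st=np.array([.537,.259,0]); yaw=np.radians(-12.5); rx=np.array([np.cos(yaw),np.sin(yaw),0]); ry=np.array([-rx[1],rx[0],0])
b=np.array([.6255,.001,.049]); ax=-.5*rx+np.array([0,0,.866])
bc=np.array([.6122,.0021,.008]); base=[bc+sx*.0575*rx+sy*.045*ry for sx,sy in((1,1),(1,-1),(-1,-1),(-1,1),(1,1))]
sc=[(circ(st,.048),Y),(circ(st+[0,0,.055],.033),G),(circ(st+[0,0,.055],.027),G)]
tiles=[]
for n in("scene","top"):
    kc=[(base,Y),(ball(n,b,.038),G),(circ(b+.06*ax,.027,ax),G),(circ(b+.024*ax,.027,ax),G)]
    tiles.append(np.hstack([tile(n,kc,proj(n,b)),tile(n,sc,proj(n,st+[0,0,.03]))]))
cv2.imwrite("pics/ov1.png",np.vstack(tiles))
print("mouth",tri(S(235,290),T(352,104)),"bar",tri(S(164,51),T(684,211)),"ring",tri(S(506,492),T(77,177)))
for a,b in(((15,110),(747,85)),((103,193),(548,87)),((248,99),(566,262))):print("lid",a,b,tri(S(*a),T(*b)))
E
python3 ov.py
```

```text
mouth (array([0.5978, 0.0098, 0.0985]), np.float64(0.005846798908810799)) bar (array([ 0.4976, -0.2672,  0.1588]), np.float64(0.00783432233318968)) ring (array([0.5361, 0.2584, 0.0496]), np.float64(0.0031493737166657034))
lid (15, 110) (747, 85) (array([ 0.6234, -0.3521,  0.0996]), np.float64(0.005957961503214252))
lid (103, 193) (548, 87) (array([ 0.6185, -0.1684,  0.0996]), np.float64(0.0021945950179933205))
lid (248, 99) (566, 262) (array([ 0.459 , -0.1741,  0.1346]), np.float64(0.0017555044578264592))
```

View pics/ov1.png

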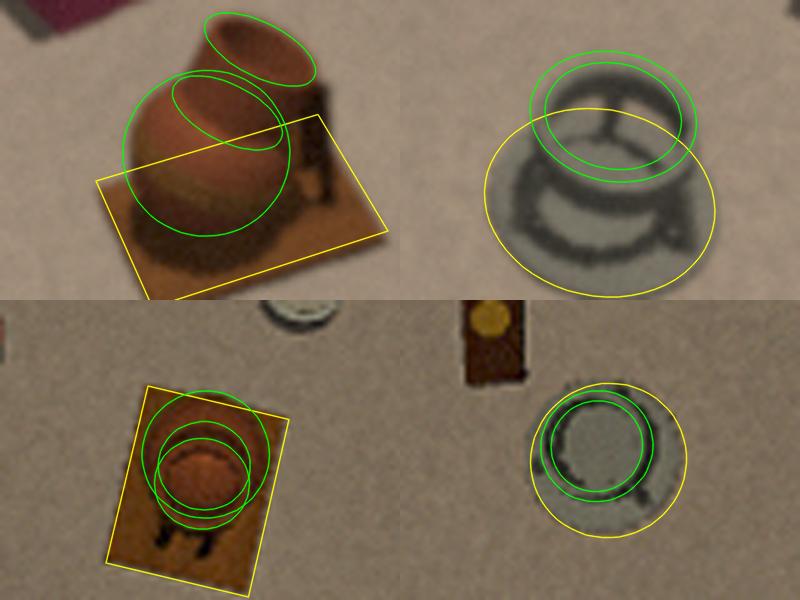

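The overlay agrees within about 2–3 mm: ball centre ≈ (.626,.001,.049), leaning along a rest yaw of −12.5°, and stand ≈ (.5365,.259). I'll approach the kalash now.

step_arm(
  plan=[
    [0.752,0.619,0,0,87],
    [0.752,0.619,0,0,87],
    [0.752,0.619,0,0,87],
    [0.752,0.619,0,0,87],
    [0.752,0.619,0,0,87],
    [0.752,0.619,0,0,87],
  ],
  newtons=12,
)

```text
time_s: 0.9
tcp_pos: [0.3535, 0.4237, 0.2269]
eef_rot: [-180.0, -0.0, -19.8]
contact_force: [0.2, 0.0, 0.5]
gripper_width: 0.0869
gripper_force: 0.0
```

step_arm(
  plan=[
    [0.752,0.619,0,0,87],
    [0.752,0.619,0,0,87],
    [0.752,0.619,0,0,87],
    [0.752,0.619,0,0,87],
    [0.752,0.619,0,0,87],
    [0.752,0.619,0,0,87],
  ],
)

```text
time_s: 1.4
tcp_pos: [0.4782, 0.2146, 0.227]
eef_rot: [-180.0, -0.0, -19.8]
contact_force: [-0.3, 0.7, -0.3]
gripper_width: 0.0867
gripper_force: 0.0
```

step_arm(
  plan=[
    [0.752,0.619,0.184,-0.121,87],
    [0.752,0.619,0.184,-0.121,87],
    [0.752,0.619,0.184,-0.121,87],
    [0.752,0.619,0.184,-0.121,87],
    [0.752,0.619,0.184,-0.121,87],
    [0.752,0.619,0.184,-0.121,87],
    [0.752,0.619,0.184,-0.121,87],
    [0.752,0.619,0.184,-0.121,87],
    [0.752,0.619,0.184,-0.121,87],
  ],
)

```text
time_s: 2.15
tcp_pos: [0.6019, 0.0073, 0.1803]
eef_rot: [180.0, 0.0, -12.6]
contact_force: [0.2, 0.1, -0.1]
gripper_width: 0.0868
gripper_force: 0.0
```

step_arm(
  plan=[
    [0,0,0.15,0,87],
    [0,0,0.25,0,87],
    [0,0,0.35,0,87],
    [0,0,0.428,0,87],
    [0,0,0.428,0,87],
    [0,0,0.428,0,80],
    [0,0,0.428,0,70],
    [0,0,0.428,0,64],
    [0,0,0.428,0,60],
    [0,0,0.428,0,57],
    [0,0,0.428,0,50],
    [0,0,0.428,0,50],
  ],
  newtons=10,
)

```text
time_s: 3.15
tcp_pos: [0.6025, 0.0064, 0.0748]
eef_rot: [179.9, -0.1, -12.5]
contact_force: [-0.0, -6.7, 5.4]
gripper_width: 0.0547
gripper_force: 10.0
```

step_arm(
  plan=[
    [0,0,0,0,45],
    [0,0,0,0,45],
    [0,0,0,0,45],
    [0,0,0,0,45],
  ],
)

```text
time_s: 3.48
tcp_pos: [0.6025, 0.0064, 0.0748]
eef_rot: [179.9, -0.1, -12.5]
contact_force: [-0.5, -5.8, 4.8]
gripper_width: 0.0547
gripper_force: 10.0
```

step_arm(
  plan=[
    [0.015,0,-0.008,0,45],
    [0.032,0,-0.015,0,45],
    [0.048,0,-0.02,0,45],
    [0.065,0,-0.024,0,45],
    [0.082,0,-0.026,0,45],
    [0.1,0,-0.027,0,45],
    [0.1,0,-0.027,0,45],
    [0.1,0,-0.027,0,45],
  ],
  newtons=8,
)

```text
time_s: 4.15
tcp_pos: [0.6276, 0.002, 0.0816]
eef_rot: [180.0, -0.1, -12.5]
contact_force: [-3.5, -0.8, 8.8]
gripper_width: 0.0545
gripper_force: 8.0
```

```bash
cat > ov2.py <<'E'
from h import *
import sys
G=(0,255,0);t=[]
s=r.get_state(); g=np.array(s["tcp_pos"])+[0,0,.019]
for n in("scene","top"): t.append(tile(n,[(ball(n,g-[0,0,.05],.038),G),(circ(g+[0,0,.01],.027),G)],proj(n,g-[0,0,.02]),8,(50,60)))
cv2.imwrite("pics/%s.png"%sys.argv[1],np.hstack(t)); print(s["contact_force"],s["moment"],g)
E
python3 ov2.py k1
```

```text
[-3.4878715  -0.82450862  8.76906948] [-0.71661506  1.31610228 -0.08829039] [0.62757227 0.00200183 0.10062064]
```

View pics/k1.png

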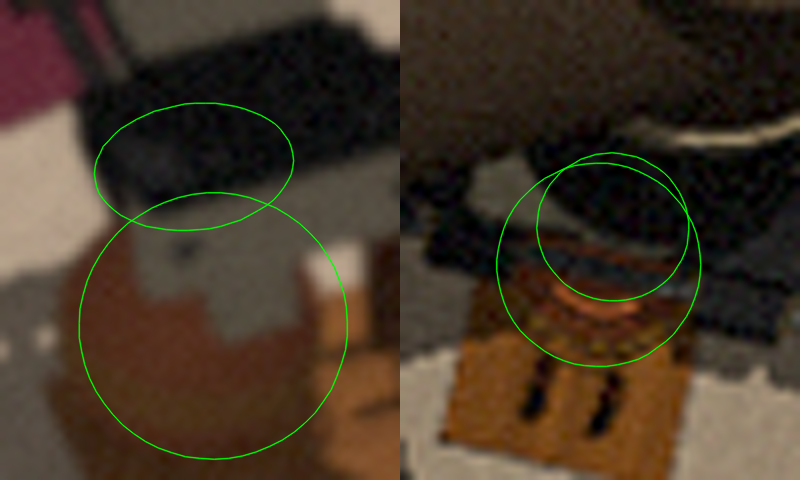

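step_arm(
  plan=[
    [0,0,-0.01,0,45],
    [0,0,-0.01,0,45],
    [0,0,-0.1,0,45],
    [0,0,-0.2,0,45],
    [0,0,-0.3,0,45],
    [0,0,-0.4,0,45],
    [0,0,-0.4,0,45],
    [0,0,-0.4,0,45],
  ],
  newtons=14,
)

```text
time_s: 4.92
tcp_pos: [0.6275, 0.0028, 0.1816]
eef_rot: [-179.9, -0.2, -12.5]
contact_force: [0.0, 0.5, -4.2]
gripper_width: 0.0549
gripper_force: 14.0
```

```bash
cat > bf.py <<'E'
from h import *
from scipy.optimize import least_squares
def fit(show=None,bg=None):
    s=r.get_state(); g=np.array(s["tcp_pos"])+[0,0,.019]; c0=g-[0,0,.05]; n="scene"
    im=eyes.capture(n); hsv=cv2.cvtColor(im,cv2.COLOR_RGB2HSV)
    m=((hsv[...,0]<14)|(hsv[...,0]>174))&(hsv[...,1]>95)
    u=proj(n,c0); yy,xx=np.mgrid[:400,:640]; m&=np.hypot(xx-u[0],yy-u[1])<24
    m=cv2.morphologyEx(m.astype(np.uint8),cv2.MORPH_OPEN,np.ones((3,3)))
    ct=max(cv2.findContours(m,cv2.RETR_EXTERNAL,cv2.CHAIN_APPROX_NONE)[0],key=cv2.contourArea)[:,0,:].astype(float)
    p=np.array([proj(n,q) for q in ball(n,c0,.038)]); R=np.hypot(*(p-p.mean(0)).T).mean()+.0
    low=ct[ct[:,1]>u[1]+2]
    f=least_squares(lambda x:np.hypot(*(low-x[:2]).T)-R+.5,p.mean(0),loss="soft_l1",f_scale=.5)
    print("expected",p.mean(0),"found",f.x,"R",R,"res",np.abs(f.fun).mean(),len(low)); print(s["tcp_pos"],s["contact_force"],s["moment"],s["gripper_width"])
    if show: cv2.imwrite("pics/"+show,np.hstack([tile(n,[(ball(n,c0,.038),(0,255,0)),(circ(g+[0,0,.01],.027),(0,255,0))],u,8,(50,60)),cv2.resize(cv2.cvtColor(m[int(u[1])-30:int(u[1])+30,int(u[0])-25:int(u[0])+25]*255,cv2.COLOR_GRAY2BGR),(400,480),interpolation=0)]))
if __name__=="__main__":
    import sys; fit(sys.argv[1] if len(sys.argv)>1 else None)
E
python3 bf.py k2.png
```

```text
expected [254.91666667 185.91833333] found [254.43627966 176.67005351] R 18.12994082663482 res 0.9793152663664553 35
[0.62745459 0.00281449 0.18155665] [ 0.03340625  0.51047114 -4.18634276] [-0.00921926  0.08262727 -0.0391118 ] 0.05485363757174553
```

View pics/k2.png

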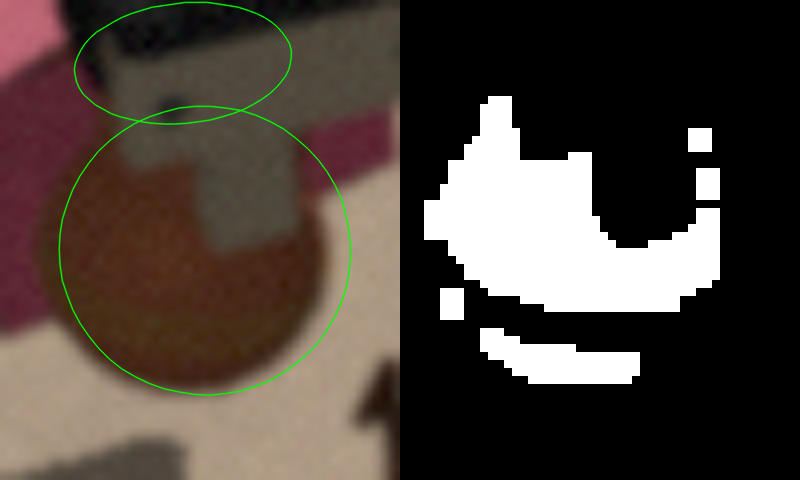

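The picture shows the ball centre about 23 px left and 8 px up of an upright one, so roughly 8° of lean remains, with the ball about 7 mm towards tool +x. I'll carry it over the stand and finish righting it there.

step_arm(
  plan=[
    [-0.05,-0.08,0,0,45],
    [-0.12,-0.18,0,0,45],
    [-0.2,-0.3,0,0,45],
    [-0.28,-0.43,0,0,45],
    [-0.36,-0.55,0,0,45],
    [-0.44,-0.67,0,0,45],
    [-0.51,-0.78,0,0,45],
    [-0.57,-0.87,0,0,45],
    [-0.604,-0.922,0,0,45],
    [-0.604,-0.922,0,0,45],
    [-0.604,-0.922,0.1,0,45],
    [-0.604,-0.922,0.2,0,45],
  ],
)

```text
time_s: 6.02
tcp_pos: [0.5291, 0.2606, 0.1298]
eef_rot: [-179.9, -0.0, -12.4]
contact_force: [1.0, -0.1, -3.1]
gripper_width: 0.0546
gripper_force: 14.0
```

```bash
sed -i 's/hsv\[...,1\]>95/hsv[...,1]>105/' bf.py; cat > k3.py <<'E'
from h import *
import sys
G=(0,255,0);Y=(0,255,255)
s=r.get_state(); g=np.array(s["tcp_pos"])+[0,0,.019]; st=np.array([.5365,.259,0]); rx=np.array([.976,-.216,0])
off=float(sys.argv[2]); L=float(sys.argv[3]); t=[]
for n,w,z in(("scene",(50,60),8),("top",(50,60),8)):
    b=g+off*rx-[0,0,L]
    t.append(tile(n,[(ball(n,b,.038),G),(circ(st+[0,0,.055],.033),Y),(circ(st,.048),Y)],proj(n,b-[0,0,.02]),z,w))
cv2.imwrite("pics/%s.png"%sys.argv[1],np.hstack(t)); print(s["tcp_pos"],s["contact_force"],s["moment"])
E
python3 k3.py k3 .0068 .0455
```

```text
[0.52909908 0.2606037  0.12979119] [ 0.97153914 -0.12320856 -3.0575982 ] [ 0.02570279  0.04830853 -0.00606585]
```

View pics/k3.png

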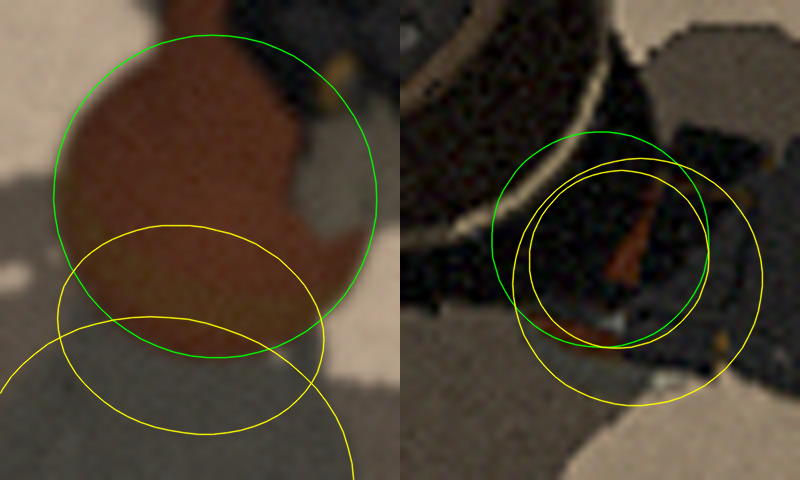

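The ball overlay now matches within 1 mm. I'll lower until contact.

step_arm(
  plan=[
    [0,0,0.03,0,45],
    [0,0,0.06,0,45],
    [0,0,0.068,0,45],
    [0,0,0.076,0,45],
    [0,0,0.082,0,45],
    [0,0,0.082,0,45],
  ],
)

```text
time_s: 6.62
tcp_pos: [0.5308, 0.2613, 0.1122]
eef_rot: [-179.8, -0.2, -12.5]
contact_force: [-0.4, 2.1, 4.1]
gripper_width: 0.0545
gripper_force: 14.0
```

step_arm(
  plan=[
    [0,0,-0.004,0,45],
    [0.006,0,-0.006,0,45],
    [0.012,0,-0.008,0,45],
    [0.018,0,-0.008,0,45],
    [0.024,0,-0.008,0,45],
    [0.03,0,-0.008,0,45],
    [0.034,0,-0.008,0,45],
    [0.034,0,-0.008,0,45],
    [0.034,0,-0.008,0,45],
  ],
  newtons=7,
)

```text
time_s: 7.37
tcp_pos: [0.538, 0.2589, 0.113]
eef_rot: [-179.9, -0.1, -12.5]
contact_force: [-2.1, 3.0, 8.2]
gripper_width: 0.0548
gripper_force: 7.0
```

```bash
python3 bf.py
```

```text
expected [366.92833333 261.985     ] found [368.36781857 254.30556773] R 19.81370570422625 res 1.310941294878054 45
[0.53800843 0.25887783 0.11297587] [-2.08040018  3.03009786  8.21801929] [ 1.48226403  0.76389757 -0.03389099] 0.05482340877888512
```

step_arm(
  plan=[
    [0,0,-0.006,0,56],
    [0,0,-0.008,0,60],
    [0,0,-0.008,0,87],
    [0,0,-0.008,0,87],
    [0,0,-0.008,0,87],
    [0,0,-0.008,0,87],
    [0,0,-0.1,0,87],
    [0,0,-0.25,0,87],
    [0,0,-0.4,0,87],
    [-0.15,0,-0.55,0,87],
    [-0.3,0,-0.55,0,87],
    [-0.4,0,-0.55,0,87],
  ],
)

```text
time_s: 8.42
tcp_pos: [0.4389, 0.2803, 0.2519]
eef_rot: [-179.8, -0.1, -12.6]
contact_force: [-0.5, 0.5, -0.2]
gripper_width: 0.0873
gripper_force: 0.0
```

```bash
cat > k4.py <<'E'
from h import *
import sys
G=(0,255,0);Y=(0,255,255)
st=np.array([.5375,.259,0]); t=[]
for n in("scene","top"):
    b=st+[0,0,.082]
    t.append(tile(n,[(ball(n,b,.038),G),(circ(st+[0,0,.142],.027),G),(circ(st+[0,0,.142],.023),G),(circ(st+[0,0,.055],.033),Y),(circ(st,.048),Y)],proj(n,b+[0,0,.01]),8,(50,60)))
cv2.imwrite("pics/%s.png"%sys.argv[1],np.hstack(t))
E
python3 k4.py k4
```

```text
(no output)
```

View pics/k4.png

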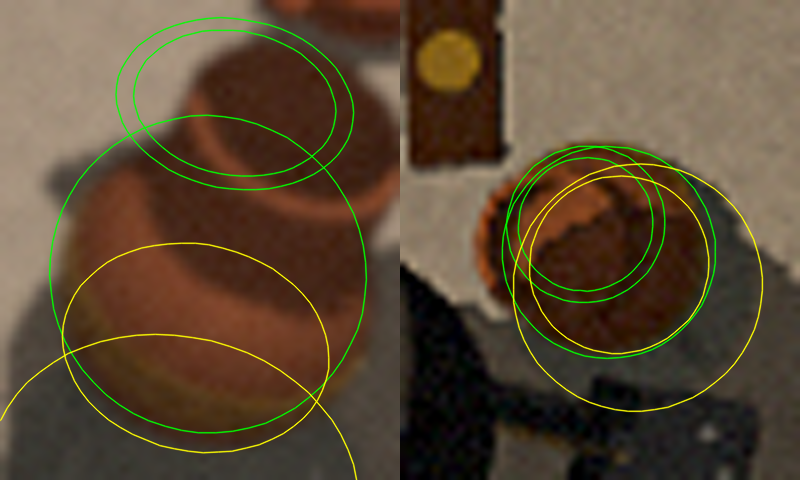

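The kalash leans after release: the mouth centre is about (295,127) in the scene tile and (552,240) in the top tile. I'll measure the tilt.

```bash
cat > m.py <<'E'
from h import *
st=np.array([.5375,.259,0]); 
def un(n,x,y,b=st+[0,0,.092]):
    c=proj(n,b); x0,y0=int(c[0]-25),int(c[1]-30); return x0+(x+.5)/8-.5,y0+(y+.5)/8-.5
p,e=tri(un("scene",295,127),un("top",552,240)); print(p,e)
for d in(p-(st+[0,0,.082]),): print(d,np.linalg.norm(d))
cs=[]
for n in("scene","top"):
    im=eyes.capture(n); c=proj(n,st+[0,0,.09]); x0,y0=int(c[0]-25),int(c[1]-30)
    cs.append(cv2.convertScaleAbs(cv2.resize(im[y0:y0+60,x0:x0+50,::-1],(400,480),interpolation=cv2.INTER_CUBIC),alpha=1.8,beta=20))
cv2.imwrite("pics/k5.png",np.hstack(cs))
E
python3 m.py
```

```text
[0.51200915 0.1844843  0.07772912] 0.11689317441955963
[-0.02549085 -0.0745157  -0.00427088] 0.07887087035558371
```

View pics/k5.png

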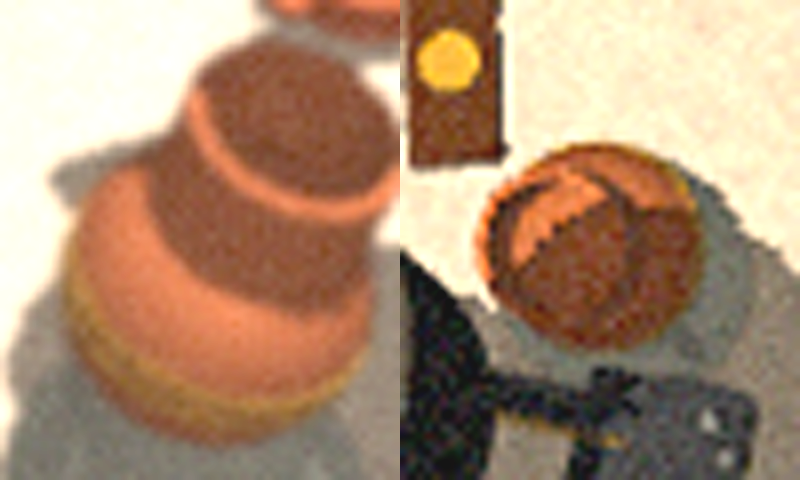

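Picture 10 shows the kalash seated in the ring but leaning. The mouth is at about (296,127) in the scene tile and (556,238) in the top tile. The ball is at about (218,285) and (597,248).

```bash
python3 - <<'E'
from h import *
st=np.array([.5375,.259,0]);np.set_printoptions(precision=4,suppress=True)
def un(n,x,y):
    c=proj(n,st+[0,0,.09]); return int(c[0]-25)+(x+.5)/8-.5,int(c[1]-30)+(y+.5)/8-.5
m,e=tri(un("scene",296,127),un("top",156,238));b,f=tri(un("scene",218,285),un("top",197,248))
d=m-b;print(m,e,b,f,d,np.linalg.norm(d),np.degrees(np.arccos(d[2]/np.linalg.norm(d))),np.degrees(np.arctan2(d[1],d[0])))
print("top mouth at z.14",onz("top",*un("top",156,238),.14),onz("scene",*un("scene",296,127),.14))
print("top ball",onz("top",*un("top",197,248),.082),onz("scene",*un("scene",218,285),.082))
E
```

```text
[0.5315 0.2706 0.1397] 0.0038198513264870513 [0.5386 0.2635 0.0825] 0.0006884455862183375 [-0.007   0.0071  0.0572] 0.058087173661043 9.940527628647207 134.5165584207373
top mouth at z.14 [0.5327 0.2691 0.14  ] [0.5305 0.2723 0.14  ]
top ball [0.5389 0.2633 0.082 ] [0.538  0.2635 0.082 ]
```

```bash
cat > fk.py <<'E'
from h import *
from scipy.optimize import minimize
np.set_printoptions(precision=4,suppress=True)
b0=np.array([.5385,.2634,.082])
def mask(n,thr):
    im=cv2.GaussianBlur(eyes.capture(n),(3,3),0); h=cv2.cvtColor(im,cv2.COLOR_RGB2HSV); c=proj(n,b0+[0,0,.01])
    yy,xx=np.mgrid[:400,:640]; m=((h[...,0]<26)|(h[...,0]>172))&(h[...,1]>thr)&(np.hypot(xx-c[0],yy-c[1])<30)
    k,l,s,_=cv2.connectedComponentsWithStats(m.astype(np.uint8)); m=l==(1+np.argmax(s[1:,4])); return cv2.morphologyEx(m.astype(np.uint8),cv2.MORPH_CLOSE,np.ones((5,5)))
Z=6
def sil(n,x,o):
    b=np.array([x[0],x[1],.082]); a=np.array([x[2],x[3],1]);a/=np.linalg.norm(a); im=np.zeros((70*Z,70*Z),np.uint8)
    P=lambda c:((np.array([proj(n,q) for q in c])-o+.5)*Z-.5)
    cv2.fillPoly(im,[np.int32(P(ball(n,b,.038))*8)],1,cv2.LINE_8,3)
    h=cv2.convexHull(np.float32(np.r_[P(circ(b+.06*a,.027,a)),P(circ(b+.024*a,.027,a))])); cv2.fillPoly(im,[np.int32(h[:,0]*8)],1,cv2.LINE_8,3)
    return cv2.resize(im.astype(np.float32),(70,70),interpolation=cv2.INTER_AREA)
def fitk(cams=("scene","top"),thr=100):
    D=[]
    for n in cams:
        o=(proj(n,b0)-35).astype(int); m=mask(n,thr)[o[1]:o[1]+70,o[0]:o[0]+70].astype(np.float32); D.append((n,o,m))
    f=lambda x:sum(np.abs(sil(n,x,o)-m).sum() for n,o,m in D)
    s=minimize(f,[*b0[:2],0,0],method="Nelder-Mead",options=dict(initial_simplex=np.array([[*b0[:2],0,0],[b0[0]+.006,b0[1],0,0],[b0[0],b0[1]+.006,0,0],[*b0[:2],.2,0],[*b0[:2],0,.2]]),xatol=1e-4,fatol=.05,maxiter=200))
    print(cams,thr,"ball",s.x[:2],"tilt deg x,y",np.degrees(np.arctan(s.x[2:])),"cost",s.fun,[m.sum() for _,_,m in D])
if __name__=="__main__":
    for t in(90,110): fitk(thr=t)
    fitk(("scene",)); fitk(("top",))
E
python3 fk.py
```

```text
Traceback (most recent call last):
  File "fk.py", line 24, in <module>
    for t in(90,110): fitk(thr=t)
                      ~~~~^^^^^^^
  File "fk.py", line 21, in fitk
    s=minimize(f,[*b0[:2],0,0],method="Nelder-Mead",options=dict(initial_simplex=np.array([[*b0[:2],0,0],[b0[0]+.006,b0[1],0,0],[b0[0],b0[1]+.006,0,0],[*b0[:2],.2,0],[*b0[:2],0,.2]]),xatol=1e-4,fatol=.05,maxiter=200))
  File "fk.py", line 20, in <lambda>
    f=lambda x:sum(np.abs(sil(n,x,o)-m).sum() for n,o,m in D)
               ~~~^^^^^^^^^^^^^^^^^^^^^^^^^^^^^^^^^^^^^^^^^^^
  File "fk.py", line 20, in <genexpr>
    f=lambda x:sum(np.abs(sil(n,x,o)-m).sum() for n,o,m in D)
                          ~~~^^^^^^^
  File "fk.py", line 14, in sil
    h=cv2.convexHull(np.float32(np.r_[P(circ(b+.06*a,.027,a)),P(circ(b+.024*a,.027,a))])); cv2.fillPoly(im,[np.int32(h[:,0]*8)],1,cv2.LINE_8,3)
                                      ~^^^^^^^^^^^^^^^^^^^^^^
  File "fk.py", line 12, in <lambda>
    P=lambda c:((np.array([proj(n,q) for q in c])-o+.5)*Z-.5)
                           ~~~~^^^^^
  File "h.py", line 18, in proj
    m,f=K(n); T=np.array(m["world_to_cam"]); q=T[:3,:3]@np.array(p)+T[:3,3]
        ~^^^
  File "h.py", line 5, in K
    m=eyes.camera_model(n); f=200/np.tan(np.radians(m["fov_y"]/2)); return m,f
ValueError: time passes only in moves, steps and waits
```

```bash
sed -i 's/^def K(n):/import functools\n@functools.cache\ndef K(n):/; s/return np.round(\[m\["cx"\]+f\*s\[0\],m\["cy"\]+f\*s\[1\]\],1)/return np.array([m["cx"]+f*s[0],m["cy"]+f*s[1]])/' h.py; python3 fk.py
```

```text
('scene', 'top') 90 ball [0.539  0.2633] tilt deg x,y [-7.3434  9.8069] cost 103.16667175292969 [np.float32(1630.0), np.float32(634.0)]
('scene', 'top') 110 ball [0.5387 0.2633] tilt deg x,y [-5.31   9.206] cost 117.83332824707031 [np.float32(1550.0), np.float32(602.0)]
('scene',) 100 ball [0.5384 0.2637] tilt deg x,y [-3.9036 10.8842] cost 57.02778244018555 [np.float32(1592.0)]
('top',) 100 ball [0.5399 0.262 ] tilt deg x,y [-9.7331 10.176 ] cost 25.52777862548828 [np.float32(615.0)]
```

The model fit works: ball (.5388,.2632), leaning about 11.5° towards azimuth 122°. I'll right it by squeezing the collar along that azimuth, with the gripper centred over the ring.

step_arm(
  plan=[
    [0.1,0,0,-0.11,87],
    [0.2,-0.01,0,-0.22,87],
    [0.3,-0.02,0,-0.33,87],
    [0.404,-0.02,0,-0.44,87],
    [0.404,-0.02,0,-0.55,87],
    [0.404,-0.02,0,-0.66,87],
    [0.404,-0.02,0,-0.742,87],
    [0.404,-0.02,0.1,-0.742,87],
    [0.404,-0.02,0.25,-0.742,87],
    [0.404,-0.02,0.4,-0.742,87],
    [0.404,-0.02,0.532,-0.742,87],
    [0.404,-0.02,0.532,-0.742,87],
  ],
)

```text
time_s: 10.02
tcp_pos: [0.5358, 0.2599, 0.1093]
eef_rot: [180.0, 0.7, 31.9]
contact_force: [-1.1, -0.6, -1.3]
gripper_width: 0.0869
gripper_force: 0.0
```

step_arm(
  plan=[
    [0,0,0,0,80],
    [0,0,0,0,76],
    [0,0,0,0,72],
    [0,0,0,0,68],
    [0,0,0,0,64],
    [0,0,0,0,61],
    [0,0,0,0,58],
    [0,0,0,0,55],
    [0,0,0,0,52],
    [0,0,0,0,50],
    [0,0,0,0,50],
    [0,0,0,0,50],
  ],
  newtons=12,
)

```text
time_s: 11.02
tcp_pos: [0.5396, 0.2631, 0.1167]
eef_rot: [-180.0, -0.0, 32.0]
contact_force: [-1.7, 2.7, 5.1]
gripper_width: 0.0555
gripper_force: 11.9
```

step_arm(
  plan=[
    [0,0,-0.006,0,52],
    [0,0,-0.006,0,54],
    [0,0,-0.006,0,57],
    [0,0,-0.006,0,60],
    [0,0,-0.006,0,65],
    [0,0,-0.006,0,75],
    [0,0,-0.006,0,87],
    [0,0,-0.006,0,87],
    [0,0,-0.2,0,87],
    [0,0,-0.4,0,87],
    [-0.3,0,-0.5,0,87],
    [-0.5,0,-0.5,0,87],
  ],
  newtons=4,
)

```text
time_s: 12.02
tcp_pos: [0.4756, 0.223, 0.2332]
eef_rot: [180.0, -0.3, 32.0]
contact_force: [-0.5, 0.8, 0.1]
gripper_width: 0.0866
gripper_force: 0.0
```

```bash
python3 fk.py
```

```text
('scene', 'top') 90 ball [0.5382 0.2635] tilt deg x,y [-4.1747  7.559 ] cost 832.111083984375 [np.float32(1634.0), np.float32(923.0)]
('scene', 'top') 110 ball [0.5391 0.2638] tilt deg x,y [-4.0931  7.5102] cost 576.8888549804688 [np.float32(1574.0), np.float32(340.0)]
('scene',) 100 ball [0.5385 0.2638] tilt deg x,y [-3.2276  8.3193] cost 54.3055534362793 [np.float32(1601.0)]
('top',) 100 ball [0.5149 0.288 ] tilt deg x,y [ 41.4454 -51.6776] cost 459.3611145019531 [np.float32(853.0)]
```

step_arm(
  plan=[
    [0.1,-0.16,0,0,87],
    [0.2,-0.32,0,0,87],
    [0.3,-0.5,0,0,87],
    [0.424,-0.678,0,0,87],
    [0.424,-0.678,0,0,87],
    [0.424,-0.678,0,0,87],
  ],
)

```text
time_s: 12.82
tcp_pos: [0.474, 0.4274, 0.2271]
eef_rot: [179.9, 0.1, 32.2]
contact_force: [0.3, -0.4, -0.1]
gripper_width: 0.0866
gripper_force: 0.0
```

```bash
python3 fk.py
```

```text
('scene', 'top') 90 ball [0.539  0.2634] tilt deg x,y [-5.3292  7.7145] cost 101.08333587646484 [np.float32(1619.0), np.float32(634.0)]
('scene', 'top') 110 ball [0.5386 0.2629] tilt deg x,y [-3.7169  8.4861] cost 121.80555725097656 [np.float32(1536.0), np.float32(607.0)]
('scene',) 100 ball [0.5382 0.2638] tilt deg x,y [-3.4677  7.4299] cost 60.52777862548828 [np.float32(1577.0)]
('top',) 100 ball [0.5393 0.261 ] tilt deg x,y [-5.643  10.6661] cost 25.27777862548828 [np.float32(620.0)]
```

step_arm(
  plan=[
    [-0.04,0.17,0,0,87],
    [-0.08,0.33,0,0,87],
    [-0.11,0.48,0,0,87],
    [-0.128,0.6,0,0,87],
    [-0.128,0.694,0,0,87],
    [-0.128,0.694,0,0,87],
    [-0.128,0.694,0.08,0,87],
    [-0.128,0.694,0.18,0,87],
    [-0.128,0.694,0.27,0,87],
    [-0.128,0.694,0.34,0,87],
    [-0.128,0.694,0.38,0,87],
    [-0.128,0.694,0.4,0,87],
  ],
)

```text
time_s: 14.12
tcp_pos: [0.538, 0.2568, 0.1291]
eef_rot: [180.0, 0.1, 32.0]
contact_force: [-0.1, -0.5, -0.5]
gripper_width: 0.0868
gripper_force: 0.0
```

step_arm(
  plan=[
    [0,0,0.01,0,87],
    [0,0,0.02,0,87],
    [0,0,0.02,0,87],
  ],
)

```text
time_s: 14.37
tcp_pos: [0.5389, 0.2579, 0.1258]
eef_rot: [-180.0, -0.1, 32.0]
contact_force: [-0.2, -0.4, 0.5]
gripper_width: 0.0867
gripper_force: 0.0
```

step_arm(
  plan=[
    [0.011,-0.018,0.01,0,87],
    [0.011,-0.018,0.012,0,87],
    [0.011,-0.018,0.012,0,80],
    [0.011,-0.018,0.012,0,74],
    [0.011,-0.018,0.012,0,69],
    [0.011,-0.018,0.012,0,65],
    [0.011,-0.018,0.012,0,62],
    [0.011,-0.018,0.012,0,59],
    [0.011,-0.018,0.012,0,56],
    [0.011,-0.018,0.012,0,53],
    [0.011,-0.018,0.012,0,50],
    [0.011,-0.018,0.012,0,50],
  ],
  newtons=12,
)

```text
time_s: 15.37
tcp_pos: [0.5386, 0.2632, 0.1225]
eef_rot: [-180.0, -0.0, 32.0]
contact_force: [-1.4, 2.4, 2.0]
gripper_width: 0.0551
gripper_force: 11.9
```

step_arm(
  plan=[
    [0,0,0,0,50],
    [0,0,0,0,50],
  ],
)

```text
time_s: 15.53
tcp_pos: [0.5386, 0.2631, 0.1224]
eef_rot: [-180.0, -0.0, 32.0]
contact_force: [-1.4, 2.2, 3.4]
gripper_width: 0.0552
gripper_force: 11.9
```

step_arm(
  plan=[
    [0,0,0,0,53],
    [0,0,0,0,55],
    [0,0,0,0,57],
    [0,0,0,0,60],
    [0,0,0,0,65],
    [0,0,0,0,75],
    [0,0,0,0,87],
    [0,0,-0.05,0,87],
    [0,0,-0.2,0,87],
    [0,0,-0.35,0,87],
    [0,0,-0.5,0,87],
    [0,0,-0.5,0,87],
  ],
  newtons=4,
)

```text
time_s: 16.53
tcp_pos: [0.5418, 0.2643, 0.2558]
eef_rot: [180.0, -0.7, 32.1]
contact_force: [1.5, 0.8, 0.6]
gripper_width: 0.0869
gripper_force: 0.0
```

```bash
python3 fk.py | grep -v top
```

```text
('scene',) 100 ball [0.538  0.2639] tilt deg x,y [-1.3732  8.7766] cost 73.3888931274414 [np.float32(1536.0)]
```

step_arm(
  plan=[
    [0,0,0,0,87],
    [0,0,0.1,0,87],
    [0,0,0.2,0,87],
    [0,0,0.3,0,87],
    [0,0,0.38,0,87],
    [0,0,0.44,0,87],
    [0,0,0.47,0,87],
    [0,0,0.49,0,87],
    [0,0,0.49,0,87],
  ],
)

```text
time_s: 17.58
tcp_pos: [0.5382, 0.2627, 0.1237]
eef_rot: [180.0, 0.1, 32.0]
contact_force: [1.0, 0.4, 1.0]
gripper_width: 0.0869
gripper_force: 0.0
```

```bash
sed -i '/__main__/,$d' fk.py; cat > fs.py <<'E'
from fk import *
print(r.get_state()["tcp_pos"])
for t in(90,105,120): fitk(("scene",),t)
E
python3 fs.py
```

```text
[0.5382 0.2627 0.1237]
('scene',) 90 ball [0.5383 0.2638] tilt deg x,y [-2.3193  7.6101] cost 61.888893127441406 [np.float32(1560.0)]
('scene',) 105 ball [0.538  0.2634] tilt deg x,y [0.6099 9.1585] cost 100.11111450195312 [np.float32(1496.0)]
('scene',) 120 ball [0.5366 0.2629] tilt deg x,y [ 3.3263 10.5284] cost 115.55555725097656 [np.float32(1446.0)]
```

step_arm(
  plan=[
    [0,0.02,0,0,80],
    [0,0.02,0,0,72],
    [0,0.02,0,0,66],
    [0,0.02,0,0,61],
    [0,0.02,0,0,57],
    [0,0.02,0,0,53],
    [0,0.02,0,0,50],
    [0,0.02,0,0,50],
    [0,0.02,0,0,50],
  ],
  newtons=12,
)

```text
time_s: 18.48
tcp_pos: [0.5412, 0.2589, 0.1249]
eef_rot: [-180.0, -0.0, 32.0]
contact_force: [-2.0, 2.2, 1.9]
gripper_width: 0.0546
gripper_force: 12.0
```

```bash
python3 fs.py
```

```text
[0.5412 0.2589 0.1249]
('scene',) 90 ball [0.5389 0.2586] tilt deg x,y [0.3555 1.1825] cost 64.44444274902344 [np.float32(1603.0)]
('scene',) 105 ball [0.5381 0.258 ] tilt deg x,y [3.0085 2.8619] cost 77.3888931274414 [np.float32(1541.0)]
('scene',) 120 ball [0.5375 0.2577] tilt deg x,y [5.2829 4.4069] cost 92.61111450195312 [np.float32(1497.0)]
```

step_arm(
  plan=[
    [0,0.02,0,0,56],
    [0,0.02,0,0,60],
    [0,0.02,0,0,66],
    [0,0.02,0,0,74],
    [0,0.02,0,0,87],
    [0,0.02,0,0,87],
    [0,0.02,0,0,87],
  ],
)

```text
time_s: 19.22
tcp_pos: [0.5437, 0.2543, 0.1246]
eef_rot: [180.0, 0.0, 32.0]
contact_force: [-0.7, 1.3, -0.1]
gripper_width: 0.0852
gripper_force: 0.3
```

```bash
python3 fs.py
```

```text
[0.5437 0.2543 0.1246]
('scene',) 90 ball [0.5384 0.2626] tilt deg x,y [-0.7415  8.6913] cost 60.44444274902344 [np.float32(1558.0)]
('scene',) 105 ball [0.5378 0.2629] tilt deg x,y [0.4112 9.6795] cost 84.72222137451172 [np.float32(1504.0)]
('scene',) 120 ball [0.5372 0.2624] tilt deg x,y [ 3.0419 11.4401] cost 105.99999237060547 [np.float32(1454.0)]
```

Key finding: while gripped the kalash is upright, but its ball sits off the ring's centre. On release it rolls into the seat and leans. So I'll regrip it, lift it, re-centre over the ring, and use the lateral force to centre before letting go.

step_arm(
  plan=[
    [0,-0.02,0,0,87],
    [0,-0.04,0,0,85],
    [0,-0.04,0,0,78],
    [0,-0.04,0,0,70],
    [0,-0.04,0,0,62],
    [0,-0.04,0,0,54],
    [0,-0.04,0,0,48],
    [0,-0.04,0,0,48],
    [0,-0.04,-0.04,0,48],
    [0,-0.04,-0.08,0,48],
    [0,-0.04,-0.12,0,48],
    [0,-0.04,-0.12,0,48],
  ],
  newtons=15,
)

```text
time_s: 20.37
tcp_pos: [0.5397, 0.2635, 0.1577]
eef_rot: [180.0, -0.2, 32.0]
contact_force: [0.1, 0.8, -2.1]
gripper_width: 0.0547
gripper_force: 14.8
```

step_arm(
  plan=[
    [0,0,0,0,48],
    [0,0,0,0,48],
  ],
)

```text
time_s: 20.53
tcp_pos: [0.5383, 0.2627, 0.1547]
eef_rot: [-180.0, 0.0, 32.0]
contact_force: [-0.4, -0.3, -2.8]
gripper_width: 0.0545
gripper_force: 14.8
```

```bash
cat > fh.py <<'E'
from fk import *
import fk
s=r.get_state(); print(s["tcp_pos"],s["contact_force"])
# 3-D: fit ball xyz offset along image axes with tilt, kalash lifted
def sil2(n,x,o,z):
    b=np.array([x[0],x[1],z]); return b
import sys
z=float(sys.argv[1]); fk.b0=np.array([s["tcp_pos"][0],s["tcp_pos"][1],z])
src=open("fk.py").read().replace(".082]",f"{z}]").replace("b0=np.array([.5385,.2634,","b0=np.array([%f,%f,"%(s["tcp_pos"][0],s["tcp_pos"][1]))
exec(src)
for t in(85,100): fitk(("scene",),t)
E
python3 fh.py .112
```

```text
[0.5383 0.2627 0.1547] [-0.3551 -0.3371 -2.8495]
('scene',) 85 ball [0.5379 0.2603] tilt deg x,y [-1.5083  5.953 ] cost 86.11111450195312 [np.float32(1720.0)]
('scene',) 100 ball [0.5372 0.2599] tilt deg x,y [-0.7956  6.2924] cost 98.36111450195312 [np.float32(1673.0)]
```

step_arm(
  plan=[
    [0.009,-0.01,0,0,48],
    [0.009,-0.01,0.04,0,48],
    [0.009,-0.01,0.07,0,48],
    [0.009,-0.01,0.09,0,48],
    [0.009,-0.01,0.1,0,48],
    [0.009,-0.01,0.11,0,48],
    [0.009,-0.01,0.118,0,48],
    [0.009,-0.01,0.124,0,48],
    [0.009,-0.01,0.124,0,48],
    [0.009,-0.01,0.124,0,48],
  ],
)

```text
time_s: 21.47
tcp_pos: [0.5397, 0.2665, 0.1253]
eef_rot: [180.0, -0.1, 32.1]
contact_force: [-2.5, -1.2, 5.9]
gripper_width: 0.0544
gripper_force: 15.0
```

```bash
python3 fs.py
```

```text
[0.5397 0.2665 0.1253]
('scene',) 90 ball [0.5398 0.2641] tilt deg x,y [0.0812 4.8665] cost 66.08333587646484 [np.float32(1599.0)]
('scene',) 105 ball [0.5391 0.2637] tilt deg x,y [3.3081 6.4639] cost 76.38888549804688 [np.float32(1538.0)]
('scene',) 120 ball [0.5382 0.2632] tilt deg x,y [4.6647 7.7594] cost 84.72222900390625 [np.float32(1494.0)]
```

step_arm(
  plan=[
    [-0.004,0,-0.004,0,48],
    [-0.004,0,-0.006,0,50],
    [-0.004,0,-0.006,0,54],
    [-0.004,0,-0.006,0,57],
    [-0.004,0,-0.006,0,62],
    [-0.004,0,-0.006,0,70],
    [-0.004,0,-0.006,0,80],
    [-0.004,0,-0.006,0,80],
  ],
  newtons=6,
)

```text
time_s: 22.28
tcp_pos: [0.5384, 0.2658, 0.1254]
eef_rot: [180.0, -0.0, 32.0]
contact_force: [0.1, 0.3, -0.5]
gripper_width: 0.0764
gripper_force: 0.0
```

```bash
python3 fs.py
```

```text
[0.5384 0.2658 0.1254]
('scene',) 90 ball [0.5384 0.2639] tilt deg x,y [0.5237 4.4269] cost 73.44444274902344 [np.float32(1550.0)]
('scene',) 105 ball [0.5378 0.2631] tilt deg x,y [2.7916 5.7482] cost 98.22222137451172 [np.float32(1500.0)]
('scene',) 120 ball [0.5373 0.2623] tilt deg x,y [4.588  7.5799] cost 122.22222900390625 [np.float32(1449.0)]
```

step_arm(
  plan=[
    [0,0,0,0,87],
    [0,0,-0.03,0,87],
    [0,0,-0.15,0,87],
    [0,0,-0.27,0,87],
    [0,0,-0.4,0.1,87],
    [0.09,-0.14,-0.4,0.2,87],
    [0.18,-0.28,-0.4,0.3,87],
    [0.27,-0.42,-0.4,0.4,87],
    [0.35,-0.56,-0.4,0.533,87],
    [0.35,-0.56,-0.4,0.533,87],
  ],
)

```text
time_s: 23.27
tcp_pos: [0.5376, 0.4367, 0.2245]
eef_rot: [-180.0, -0.0, -0.3]
contact_force: [-0.1, -1.2, -0.8]
gripper_width: 0.0869
gripper_force: 0.0
```

```bash
cat > fb.py <<'E'
from fk import *
for t in(90,110): fitk(thr=t)
fitk(("scene",));fitk(("top",))
E
python3 fb.py
```

```text
('scene', 'top') 90 ball [0.5387 0.2634] tilt deg x,y [-3.1331  2.5294] cost 97.25 [np.float32(1616.0), np.float32(614.0)]
('scene', 'top') 110 ball [0.5381 0.2625] tilt deg x,y [-1.6398  4.1014] cost 125.13888549804688 [np.float32(1539.0), np.float32(590.0)]
('scene',) 100 ball [0.5383 0.2633] tilt deg x,y [-1.3945  3.4933] cost 56.8055534362793 [np.float32(1580.0)]
('top',) 100 ball [0.5393 0.2605] tilt deg x,y [-3.2598  5.4608] cost 32.0 [np.float32(605.0)]
```

step_arm(
  plan=[
    [0,0.12,0,-0.11,87],
    [0.004,0.26,0,-0.22,87],
    [0.008,0.4,0,-0.33,87],
    [0.008,0.54,0,-0.44,87],
    [0.008,0.64,0,-0.533,87],
    [0.008,0.7,0,-0.533,87],
    [0.008,0.7,0.1,-0.533,87],
    [0.008,0.7,0.2,-0.533,87],
    [0.008,0.7,0.29,-0.533,87],
    [0.008,0.7,0.35,-0.533,87],
    [0.008,0.7,0.38,-0.533,82],
    [0.008,0.7,0.39,-0.533,76],
  ],
)

```text
time_s: 24.57
tcp_pos: [0.54, 0.255, 0.1267]
eef_rot: [180.0, 0.1, 31.9]
contact_force: [-0.5, -0.2, 0.3]
gripper_width: 0.0798
gripper_force: 0.0
```

step_arm(
  plan=[
    [0,0,0.008,0,76],
    [0,0,0.008,0,76],
  ],
)

```text
time_s: 24.73
tcp_pos: [0.5408, 0.2561, 0.1265]
eef_rot: [-180.0, -0.1, 32.0]
contact_force: [0.3, 1.1, -0.4]
gripper_width: 0.0763
gripper_force: 0.0
```

step_arm(
  plan=[
    [0,0.006,0,0,76],
    [0,0.012,0,0,76],
    [0,0.018,0,0,76],
    [0,0.022,0,0,76],
    [0,0.022,0,0,76],
  ],
)

```text
time_s: 25.15
tcp_pos: [0.5436, 0.2513, 0.1263]
eef_rot: [-180.0, -0.1, 32.0]
contact_force: [-1.0, 1.5, 0.8]
gripper_width: 0.076
gripper_force: 0.9
```

```bash
python3 fs.py
```

```text
[0.5436 0.2513 0.1263]
('scene',) 90 ball [0.5383 0.2618] tilt deg x,y [0.3182 2.7331] cost 52.58333206176758 [np.float32(1577.0)]
('scene',) 105 ball [0.5378 0.2616] tilt deg x,y [2.2594 3.8553] cost 78.47222137451172 [np.float32(1521.0)]
('scene',) 120 ball [0.5371 0.2611] tilt deg x,y [5.5046 5.6658] cost 102.91665649414062 [np.float32(1464.0)]
```

step_arm(
  plan=[
    [0,0.006,0,0,76],
    [0,0.012,0,0,76],
    [0,0.016,0,0,76],
    [0,0.016,0,0,76],
    [0,0,0,0,76],
    [0,-0.02,0,0,80],
    [0,-0.03,0,0,87],
    [0,-0.03,0,0,87],
  ],
)

```text
time_s: 25.97
tcp_pos: [0.5388, 0.2578, 0.1256]
eef_rot: [180.0, 0.0, 32.1]
contact_force: [0.4, 1.1, -0.3]
gripper_width: 0.0856
gripper_force: 0.0
```

```bash
python3 fs.py
```

```text
[0.5388 0.2578 0.1256]
('scene',) 90 ball [0.5386 0.2636] tilt deg x,y [-0.3498  3.5071] cost 70.86111450195312 [np.float32(1553.0)]
('scene',) 105 ball [0.5378 0.2631] tilt deg x,y [2.7748 6.1179] cost 99.66666412353516 [np.float32(1497.0)]
('scene',) 120 ball [0.5373 0.2621] tilt deg x,y [4.0743 6.9439] cost 124.38890075683594 [np.float32(1447.0)]
```

step_arm(
  plan=[
    [0,0,-0.1,0,87],
    [0,0,-0.25,0,87],
    [0,0,-0.4,0.1,80],
    [-0.07,0.1,-0.46,0.2,70],
    [-0.16,0.21,-0.46,0.31,60],
    [-0.25,0.34,-0.46,0.42,50],
    [-0.34,0.46,-0.46,0.53,40],
    [-0.43,0.58,-0.46,0.64,40],
    [-0.52,0.7,-0.46,0.75,40],
    [-0.6,0.81,-0.46,0.86,40],
    [-0.623,0.849,-0.46,0.97,40],
    [-0.623,0.849,-0.46,1.0,40],
  ],
)

```text
time_s: 27.12
tcp_pos: [0.5192, -0.0079, 0.241]
eef_rot: [180.0, -0.0, -28.5]
contact_force: [-0.4, 0.1, 0.1]
gripper_width: 0.0404
gripper_force: 0.0
```

```bash
python3 - <<'E'
from h import *
np.set_printoptions(precision=4,suppress=True)
s=r.get_state();print(s["tcp_pos"],s["eef_rot"],s["joints"],rel([.4995,-.267,.22]))
for z in(.155,.163,.17):print(z,onz("scene",*S(164,51),z),onz("top",*T(684,211),z))
E
```

```text
[ 0.5192 -0.0079  0.241 ] [179.9951  -0.0147 -28.5485] [ 20.8153   5.2261 -17.4735   0.0156 -67.2945  40.6302] [0.4259 0.9481 0.0842]
0.155 [ 0.4923 -0.2697  0.155 ] [ 0.5013 -0.2711  0.155 ]
0.163 [ 0.4993 -0.2555  0.163 ] [ 0.5002 -0.2683  0.163 ]
0.17 [ 0.5054 -0.2432  0.17  ] [ 0.4993 -0.2659  0.17  ]
```

step_arm(
  plan=[
    [0.05,0.1,0,0.11,40],
    [0.11,0.24,0,0.22,40],
    [0.17,0.38,0.03,0.33,40],
    [0.23,0.52,0.05,0.44,40],
    [0.29,0.66,0.08,0.55,40],
    [0.35,0.79,0.08,0.66,40],
    [0.4,0.9,0.08,0.77,40],
    [0.426,0.948,0.08,0.88,40],
    [0.426,0.948,0.08,1.0,40],
    [0.426,0.948,0.08,1.0,40],
  ],
)

```text
time_s: 27.95
tcp_pos: [0.5021, -0.2655, 0.2204]
eef_rot: [180.0, 0.0, -88.5]
contact_force: [0.4, 0.4, 0.1]
gripper_width: 0.0397
gripper_force: 0.0
```

```bash
python3 - <<'E'
from h import *
np.set_printoptions(precision=4,suppress=True)
s=r.get_state();print(s["tcp_pos"],s["eef_rot"],s["joints"],rel([.500,-.267,.146]))
E
python3 fb.py
```

```text
[ 0.5021 -0.2655  0.2204] [179.9558   0.007  -88.4505] [ -8.1376  10.7937 -13.5848   0.0006 -65.6662   9.6868] [0.0056 0.0083 0.2974]
('scene', 'top') 90 ball [0.5386 0.2635] tilt deg x,y [-2.0147  1.7848] cost 102.86111450195312 [np.float32(1624.0), np.float32(613.0)]
('scene', 'top') 110 ball [0.5384 0.2624] tilt deg x,y [-1.4997  3.2225] cost 127.69444274902344 [np.float32(1533.0), np.float32(584.0)]
('scene',) 100 ball [0.5381 0.2634] tilt deg x,y [-1.4582  2.2958] cost 56.88888931274414 [np.float32(1584.0)]
('top',) 100 ball [0.5394 0.2608] tilt deg x,y [-3.3563  5.003 ] cost 28.19444465637207 [np.float32(601.0)]
```

The kalash stands upright to within about 3°. Now the lid: descend on the bar and grip it.

step_arm(
  plan=[
    [0.005,0.008,0.08,0,40],
    [0.005,0.008,0.17,0,40],
    [0.005,0.008,0.24,0,40],
    [0.005,0.008,0.28,0,40],
    [0.005,0.008,0.297,0,40],
    [0.005,0.008,0.297,0,30],
    [0.005,0.008,0.297,0,20],
    [0.005,0.008,0.297,0,12],
    [0.005,0.008,0.297,0,8],
    [0.005,0.008,0.297,0,5],
    [0.005,0.008,0.297,0,5],
  ],
  newtons=12,
)

```text
time_s: 29.17
tcp_pos: [0.4998, -0.2658, 0.147]
eef_rot: [179.9, -0.0, -88.0]
contact_force: [-4.3, -0.3, 3.1]
gripper_width: 0.0114
gripper_force: 12.0
```

step_arm(
  plan=[
    [0,-0.041,-0.061,0,5],
    [0,-0.09,-0.117,0,5],
    [0,-0.146,-0.166,0,5],
    [0,-0.208,-0.208,0,5],
    [0,-0.276,-0.241,0,5],
    [0,-0.346,-0.265,0,5],
    [0,-0.42,-0.28,0,5],
    [0,-0.494,-0.284,0,5],
    [0,-0.569,-0.28,0,5],
    [0,-0.642,-0.265,0,5],
    [0,-0.736,-0.231,0,5],
    [0,-0.736,-0.231,0,5],
  ],
)

```text
time_s: 30.17
tcp_pos: [0.685, -0.2595, 0.2024]
eef_rot: [179.7, -0.0, -88.0]
contact_force: [0.4, -1.4, -0.1]
gripper_width: 0.0117
gripper_force: 12.0
```

step_arm(
  plan=[
    [0,-0.004,0,0,12],
    [0,-0.004,0,0,20],
    [0,-0.004,0,0,26],
    [0,-0.004,0,0,30],
    [0,-0.004,0,0,34],
  ],
)

```text
time_s: 30.58
tcp_pos: [0.6859, -0.259, 0.2052]
eef_rot: [-179.9, -0.0, -88.0]
contact_force: [1.7, 0.8, 0.6]
gripper_width: 0.031
gripper_force: 0.7
```

step_arm(
  plan=[
    [0,0.004,-0.08,0,31],
    [0,0.004,-0.18,0,31],
    [0,0.004,-0.3,0,31],
    [0,0.004,-0.34,0,31],
    [0,0.004,-0.34,0,50],
  ],
)

```text
time_s: 31.0
tcp_pos: [0.686, -0.2596, 0.2945]
eef_rot: [-179.6, -0.1, -88.0]
contact_force: [0.3, 0.2, 0.6]
gripper_width: 0.0339
gripper_force: 0.0
```

```bash
python3 - <<'E'
from h import *
np.set_printoptions(precision=4,suppress=True,linewidth=200)
s=r.get_state();print(s["tcp_pos"],s["eef_rot"])
im=eyes.capture("top");c=proj("top",[.541,-.267,.05]);print(c)
h=cv2.cvtColor(cv2.GaussianBlur(im,(3,3),0),cv2.COLOR_RGB2HSV)
x,y=c.astype(int)
for k in range(-24,25,3):print(" ".join("%3d/%3d/%3d"%tuple(h[y+k,x+j]) for j in range(-28,29,4)))
E
```

```text
[ 0.686  -0.2596  0.2945] [-179.5724   -0.1216  -87.9562]
[439.8072 206.9924]
 14/108/ 59  17/121/ 63  15/110/ 65  14/116/ 64  15/116/ 66  14/103/ 67  14/104/ 66  13/110/ 67  14/110/ 65  14/100/ 66  14/118/ 65  16/104/ 64  15/109/ 61  14/109/ 61  15/107/ 57
 14/113/ 63  16/114/ 65  14/108/ 66  15/120/ 66  16/116/ 64  14/104/ 66  13/112/ 66  16/110/ 67  14/112/ 66  14/102/ 65  15/118/ 65  16/114/ 65  14/109/ 63  15/115/ 62  12/102/ 55
 15/109/ 61  14/108/ 66  14/102/ 65  15/116/ 66  16/110/ 67  13/112/ 66  15/107/ 67  14/110/ 67  13/114/ 65  15/112/ 64  14/117/ 63  16/112/ 64  15/112/ 64  14/121/ 61  14/110/ 58
 15/111/ 60  14/117/ 63  13/110/ 67  13/109/ 68  16/112/ 64  17/118/ 65  15/118/ 65  13/105/ 68  14/112/ 66  15/112/ 64  14/114/ 65  16/108/ 64  15/112/ 64  15/115/ 62  13/112/ 59
 14/115/ 60  17/112/ 66  14/108/ 66  16/114/ 65  14/107/ 67  15/118/ 67  16/108/ 66  16/114/ 67  13/112/ 66  15/107/ 67  14/106/ 65  14/114/ 65  14/110/ 67  15/115/ 62  14/104/ 59
 14/111/ 62  14/104/ 66  14/112/ 66  14/101/ 68  14/110/ 65  15/108/ 66  16/110/ 67  16/114/ 65  14/112/ 66  16/110/ 65  1
[... 1337 characters left out ...]
/ 66  14/107/ 67  16/110/ 67  15/107/ 67  14/113/ 68  15/118/ 67  14/111/ 69  15/118/ 67  17/107/ 67  14/110/ 67  18/114/ 65  15/110/ 65  14/106/ 65  15/111/ 60
 17/119/ 62  14/108/ 66  16/112/ 66  15/111/ 69  16/113/ 68  14/110/ 67  14/111/ 69  16/110/ 67  14/113/ 68  15/108/ 66  14/107/ 67  13/108/ 66  14/116/ 64  14/116/ 64  16/115/ 60
 13/113/ 63  16/108/ 66  14/112/ 66  15/113/ 68  16/114/ 67  15/116/ 68  16/116/ 66  15/118/ 67  14/109/ 68  16/110/ 67  13/107/ 67  15/108/ 66  14/114/ 65  13/114/ 65  16/108/ 59
 17/121/ 61  16/104/ 66  16/114/ 67  15/118/ 67  16/110/ 67  16/114/ 67  14/110/ 67  16/113/ 68  15/111/ 69  15/105/ 68  16/122/ 67  14/118/ 65  13/106/ 65  16/112/ 64  14/121/ 57
```

step_arm(
  plan=[
    [0,0.1,0,-0.11,70],
    [0,0.24,0,-0.22,87],
    [0,0.38,0,-0.33,87],
    [0.01,0.5,0,-0.44,87],
    [0.01,0.577,0,-0.55,87],
    [0.01,0.577,0.05,-0.66,87],
    [0.01,0.577,0.1,-0.77,87],
    [0.01,0.577,0.15,-0.88,87],
    [0.01,0.577,0.2,-1.0,87],
  ],
)

```text
time_s: 31.8
tcp_pos: [0.5397, -0.2665, 0.2382]
eef_rot: [-180.0, 0.0, -27.7]
contact_force: [-0.0, -1.0, -0.1]
gripper_width: 0.0864
gripper_force: 0.0
```

step_arm(
  plan=[
    [0,0,0,-0.11,87],
    [0,0,0,-0.22,87],
    [0,0,0,-0.33,87],
    [0,0,0,-0.44,87],
    [0,0,0,-0.49,87],
    [0,0,0,-0.49,87],
  ],
)

```text
time_s: 32.3
tcp_pos: [0.5399, -0.2665, 0.2384]
eef_rot: [-180.0, 0.1, 1.5]
contact_force: [0.0, 0.0, -0.2]
gripper_width: 0.0867
gripper_force: 0.0
```

```bash
python3 - <<'E'
from h import *
np.set_printoptions(precision=4,suppress=True)
s=r.get_state();print(s["tcp_pos"],s["eef_rot"],s["joints"],rel([.542,-.267,.037]))
E
```

```text
[ 0.5399 -0.2665  0.2384] [-179.9699    0.0547    1.5213] [ -7.704   13.356   -7.8389  -0.0224 -68.8639  99.2334] [0.0089 0.0028 0.8056]
```

step_arm(
  plan=[
    [0.008,0,0.1,0,87],
    [0.008,0,0.22,0,87],
    [0.008,0,0.34,0,87],
    [0.008,0,0.46,0,87],
    [0.008,0,0.57,0,87],
    [0.008,0,0.66,0,87],
    [0.008,0,0.72,0,87],
    [0.008,0,0.76,0,87],
    [0.008,0,0.785,0,87],
    [0.008,0,0.8,0,87],
    [0.008,0,0.805,0,87],
    [0.008,0,0.805,0,82],
  ],
)

```text
time_s: 33.3
tcp_pos: [0.5429, -0.2667, 0.0385]
eef_rot: [180.0, -0.1, 1.4]
contact_force: [-0.2, 0.3, -0.0]
gripper_width: 0.0847
gripper_force: 0.0
```

step_arm(
  plan=[
    [0,0,0,0,76],
    [0,0,0,0,71],
    [0,0,0,0,67],
    [0,0,0,0,64],
    [0,0,0,0,61],
    [0,0,0,0,57],
    [0,0,0,0,55],
  ],
  newtons=6,
)

```text
time_s: 33.88
tcp_pos: [0.5427, -0.2653, 0.0384]
eef_rot: [-179.9, -0.0, 1.4]
contact_force: [-0.6, 8.7, 5.5]
gripper_width: 0.0617
gripper_force: 6.0
```

step_arm(
  plan=[
    [0,-0.006,0,0,55],
    [0,-0.012,0,0,55],
    [0,-0.012,0,0,55],
  ],
  newtons=8,
)

```text
time_s: 34.13
tcp_pos: [0.5428, -0.2641, 0.0385]
eef_rot: [179.9, -0.0, 1.4]
contact_force: [-1.0, -2.1, 3.3]
gripper_width: 0.0619
gripper_force: 8.0
```

step_arm(
  plan=[
    [0,0,-0.04,0,55],
    [0,0,-0.12,0,55],
    [0,0,-0.22,0,55],
    [0,0,-0.34,0,55],
    [0,0,-0.48,0,55],
    [0,0,-0.62,0,55],
    [0,0,-0.75,0,55],
    [0,0,-0.85,0,55],
    [0,0,-0.85,0,55],
  ],
)

```text
time_s: 34.88
tcp_pos: [0.5446, -0.2645, 0.2574]
eef_rot: [179.8, -0.5, 1.4]
contact_force: [1.2, 0.1, -0.1]
gripper_width: 0.0615
gripper_force: 8.0
```

step_arm(
  plan=[
    [0,-0.04,0,0,55],
    [0,-0.11,0,0,55],
    [0,-0.21,0,0,55],
    [0,-0.32,0,0,55],
    [0,-0.44,0,0,55],
    [0,-0.56,0,0,55],
    [0,-0.68,0,0,55],
    [0,-0.79,0,0,55],
    [0,-0.89,0,0,55],
    [0,-0.96,0,0,55],
    [0,-1.0,0,0,55],
  ],
)

```text
time_s: 35.8
tcp_pos: [0.5353, -0.0116, 0.2496]
eef_rot: [-180.0, 0.1, 1.5]
contact_force: [-0.0, -0.4, -1.3]
gripper_width: 0.0618
gripper_force: 8.0
```

step_arm(
  plan=[
    [0,-0.04,0,0,55],
    [0,-0.11,0,0,55],
    [0,-0.21,0,0,55],
    [0,-0.32,0,0,55],
    [0,-0.44,0,0,55],
    [0,-0.56,0,0,55],
    [0,-0.67,0,0,55],
    [0,-0.76,0,0,55],
    [0,-0.82,0,0,55],
    [0,-0.85,0,0,55],
    [0,-0.85,0,0,55],
    [0,-0.85,0,0,55],
  ],
)

```text
time_s: 36.8
tcp_pos: [0.5311, 0.1981, 0.2502]
eef_rot: [180.0, 0.0, 1.4]
contact_force: [-0.5, -0.6, -1.2]
gripper_width: 0.0618
gripper_force: 8.0
```

```bash
cat > cc.py <<'E'
from h import *
from scipy.optimize import minimize
np.set_printoptions(precision=4,suppress=True)
s=r.get_state();p=np.array(s["tcp_pos"]);print(p,s["eef_rot"],s["contact_force"],s["gripper_width"])
for n in("scene",):
    im=cv2.GaussianBlur(eyes.capture(n),(3,3),0).astype(int); h=cv2.cvtColor(im.astype(np.uint8),cv2.COLOR_RGB2HSV); c=p+[0,0,.0]; u=proj(n,c); print(n,u)
    x,y=u.astype(int)
    for k in range(-26,32,4):print(" ".join("%3d/%3d/%3d"%tuple(h[y+k,x+j]) for j in range(-28,29,4)))
E
python3 cc.py
```

```text
[0.5311 0.1981 0.2502] [179.967    0.0428   1.3844] [-0.5463 -0.6048 -1.1829] 0.061784457279448285
scene [355.6897 175.0914]
 15/ 62/182  16/ 62/178  18/ 60/106  17/ 66/ 73  60/ 20/ 13  30/ 15/ 17  15/ 62/165  15/ 61/158  14/ 74/ 38   0/  0/ 16  45/ 32/ 16 120/ 14/ 18 143/ 68/ 15 150/ 20/ 13 150/ 12/ 22
 15/ 61/180  16/ 61/177  17/ 58/119  20/ 64/ 72   0/ 23/ 11   0/ 54/ 19  15/ 67/129  14/124/ 72  11/146/ 28  90/ 20/ 13   0/  0/ 16 120/  9/ 28   0/  9/ 30  19/108/ 40  15/ 26/ 20
 15/ 62/180  15/ 61/179  17/ 64/112  19/ 62/ 70  30/ 46/ 11  14/164/ 42  12/161/ 54  14/179/ 57  11/127/ 38 135/ 34/ 15  90/ 18/ 14 135/ 32/ 16  20/141/ 47  18/123/ 60  19/ 67/ 65
  9/124/154  16/ 62/180  16/ 60/110  18/ 61/ 63  14/155/ 41  15/178/ 53  15/170/ 57  14/173/ 59  14/165/ 62  13/160/ 51 176/ 89/ 20  10/ 51/ 15  18/149/ 53  15/ 67/ 38  19/ 59/ 73
  9/165/133  15/ 63/179  16/ 60/154  18/ 67/ 69  13/168/ 50  15/190/ 55  14/180/ 58  14/171/ 61  14/155/ 66  14/173/ 62  15/168/ 50  15/ 52/ 49  16/ 57/ 49  19/ 58/ 75  19/ 61/ 80
  8/173/136  12/ 89/160  15/ 62/181  15/ 67/137  14/173/ 53  14/168/ 56  14
[... 1024 characters left out ...]
/118 109/204/114 109/208/108 109/202/121 109/206/119 119/ 46/116  15/ 64/148  15/ 63/146  15/ 61/164  16/ 61/175  15/ 61/172  16/ 61/176  16/ 61/133  15/ 56/ 82
109/196/113 109/203/107 109/208/104 109/211/ 93 109/204/104 109/201/104 115/ 73/112  16/ 60/180  15/ 60/178  16/ 59/174  16/ 61/177  15/ 60/175  15/ 60/174  15/ 60/131  17/ 61/ 83
108/209/ 95 109/204/ 95 109/206/ 89 108/214/ 75 109/210/ 79 109/213/ 78 146/ 17/104  16/ 60/178  16/ 61/177  15/ 61/177  16/ 61/176  15/ 61/176  16/ 59/172  15/ 62/136  16/ 58/ 83
108/218/ 76 109/211/ 75 109/214/ 68 111/189/ 58 110/176/ 58 115/ 86/ 68  15/ 53/159  15/ 59/176  15/ 60/180  15/ 61/180  15/ 61/177  15/ 61/181  15/ 61/176  15/ 57/134  17/ 61/ 84
```

```bash
cat > cf.py <<'E'
from h import *
from scipy.optimize import least_squares
np.set_printoptions(precision=4,suppress=True)
s=r.get_state();p=np.array(s["tcp_pos"]);n="scene"
h=cv2.cvtColor(cv2.GaussianBlur(eyes.capture(n),(3,3),0),cv2.COLOR_RGB2HSV);u=proj(n,p)
yy,xx=np.mgrid[:400,:640]; m=((h[...,0]<20)&(h[...,1]>112)&(abs(xx-u[0])<22)&(abs(yy-u[1])<26)).astype(np.uint8)
m=cv2.morphologyEx(m,cv2.MORPH_OPEN,np.ones((3,3)))
ct=max(cv2.findContours(m,cv2.RETR_EXTERNAL,cv2.CHAIN_APPROX_NONE)[0],key=cv2.contourArea)[:,0,:].astype(float)
low=ct[ct[:,1]>u[1]+2]; cam=p+[-.001,.0016,0]
def res(x):
    q=np.array([proj(n,a) for a in ball(n,cam+[x[0],0,x[1]],.031)]);c=q.mean(0);R=np.hypot(*(q-c).T).mean()
    return np.hypot(*(low-c).T)-R+.4
f=least_squares(res,[0,0],loss="soft_l1",f_scale=.4);print("ball centre offset from TCP: x %.4f z %.4f"%tuple(f.x),np.abs(res(f.x)).mean(),len(low),low.min(0),low.max(0),u)
print(p,s["contact_force"])
E
python3 cf.py
```

```text
ball centre offset from TCP: x -0.0001 z 0.0077 1.6020109828549327 40 [341. 177.] [366. 190.] [355.5414 174.9292]
[0.5311 0.1977 0.2504] [ 0.7296 -0.8973 -1.1859]
```

step_arm(
  plan=[
    [0.01,-0.05,0,0,55],
    [0.02,-0.13,0,0,55],
    [0.032,-0.21,0,0,55],
    [0.032,-0.265,0,0,55],
    [0.032,-0.265,0.05,0,55],
    [0.032,-0.265,0.12,0,55],
    [0.032,-0.265,0.19,0,55],
    [0.032,-0.265,0.24,0,55],
    [0.032,-0.265,0.27,0,55],
    [0.032,-0.265,0.29,0,55],
    [0.032,-0.265,0.3,0,55],
    [0.032,-0.265,0.3,0,55],
  ],
)

```text
time_s: 37.9
tcp_pos: [0.5377, 0.2655, 0.1754]
eef_rot: [180.0, 0.0, 1.4]
contact_force: [0.3, -0.3, -1.1]
gripper_width: 0.0619
gripper_force: 8.0
```

```bash
python3 -c "
from h import *
s=r.get_state();print(s['tcp_pos'],s['contact_force'])"
```

```text
[0.53769635 0.26551442 0.17536166] [ 0.27529993 -0.33625538 -1.07781026]
```

Lower in small steps until contact.

step_arm(
  plan=[
    [0,0,0.01,0,55],
    [0,0,0.02,0,55],
    [0,0,0.03,0,55],
    [0,0,0.04,0,55],
    [0,0,0.044,0,55],
    [0,0,0.044,0,55],
  ],
)

```text
time_s: 38.4
tcp_pos: [0.5375, 0.265, 0.1642]
eef_rot: [180.0, 0.0, 1.4]
contact_force: [-0.1, 0.1, -0.3]
gripper_width: 0.0617
gripper_force: 8.0
```

step_arm(
  plan=[
    [0,0,0.003,0,55],
    [0,0,0.005,0,55],
    [0,0,0.005,0,55],
  ],
)

```text
time_s: 38.65
tcp_pos: [0.5376, 0.2651, 0.1632]
eef_rot: [180.0, 0.0, 1.4]
contact_force: [0.3, -0.2, -0.9]
gripper_width: 0.0617
gripper_force: 8.0
```

step_arm(
  plan=[
    [0,0,0.004,0,55],
    [0,0,0.008,0,55],
    [0,0,0.008,0,55],
  ],
)

```text
time_s: 38.9
tcp_pos: [0.5379, 0.2652, 0.1615]
eef_rot: [-180.0, -0.0, 1.4]
contact_force: [-0.1, 0.3, 0.0]
gripper_width: 0.0618
gripper_force: 8.0
```

step_arm(
  plan=[
    [0,0,0.004,0,55],
    [0,0,0.008,0,55],
    [0,0,0.008,0,55],
  ],
)

```text
time_s: 39.15
tcp_pos: [0.5386, 0.2656, 0.161]
eef_rot: [-179.9, -0.2, 1.4]
contact_force: [-2.4, 0.0, 9.2]
gripper_width: 0.0617
gripper_force: 8.0
```

step_arm(
  plan=[
    [0,0,-0.005,0,55],
    [0,0,-0.006,0,58],
    [0,0,-0.006,0,60],
    [0,0,-0.006,0,62],
    [0,0,-0.006,0,64],
    [0,0,-0.006,0,67],
    [0,0,-0.006,0,73],
    [0,0,-0.006,0,80],
    [0,0,-0.006,0,87],
    [0,0,-0.006,0,87],
  ],
  newtons=4,
)

```text
time_s: 39.98
tcp_pos: [0.5376, 0.2651, 0.1606]
eef_rot: [180.0, 0.0, 1.4]
contact_force: [0.0, -0.0, 0.4]
gripper_width: 0.0852
gripper_force: 0.0
```

```bash
cat > pf.py <<'E'
import fk
from fk import *
# kalash + coconut silhouette, shared axis assumed for seat point only; coconut has its own tilt
prof=[(0,0),(5,17),(12,24.5),(20,29),(31,31),(43,31),(55,25),(68,13),(80,1)]
base=fk.sil
def mask2(n,thr):
    h=cv2.cvtColor(cv2.GaussianBlur(eyes.capture(n),(3,3),0),cv2.COLOR_RGB2HSV); m=((h[...,0]<26)|(h[...,0]>172))&(h[...,1]>thr)
    a=proj(n,b0+[0,0,.03]); yy,xx=np.mgrid[:400,:640]; m&=np.hypot(xx-a[0],yy-a[1])<42
    k,l,s,_=cv2.connectedComponentsWithStats(m.astype(np.uint8)); return cv2.morphologyEx((l==(1+np.argmax(s[1:,4]))).astype(np.uint8),cv2.MORPH_CLOSE,np.ones((5,5)))
def sil2(n,x,o):
    im=np.zeros((90*Z,90*Z),np.uint8); b=np.array([x[0],x[1],.082]); P=lambda c:((np.array([proj(n,q) for q in c])-o+.5)*Z-.5)
    a=np.array([x[2],x[3],1]);a/=np.linalg.norm(a); e=np.array([x[4],x[5],1]);e/=np.linalg.norm(e)
    fill=lambda pts:cv2.fillPoly(im,[np.int32(cv2.convexHull(np.float32(pts))[:,0]*8)],1,cv2.LINE_8,3)
    fill(P(ball(n,b,.038))); fill(np.r_[P(circ(b+.06*a,.027,a)),P(circ(b+.024*a,.027,a))])
    o2=b+.06*a+.021*np.array([0,0,1])-.031*e
    fill(np.concatenate([P(circ(o2+.001*z*e,.001*w,e)[::3]) for z,w in prof if w>.5])); return cv2.resize(im.astype(np.float32),(90,90),interpolation=cv2.INTER_AREA)
def fit2(cams,thr=100):
    D=[]
    for n in cams:
        o=(proj(n,b0+[0,0,.03])-45).astype(int); D.append((n,o,mask2(n,thr)[o[1]:o[1]+90,o[0]:o[0]+90].astype(np.float32)))
    f=lambda x:sum(np.abs(sil2(n,x,o)-m).sum() for n,o,m in D); x0=np.array([*b0[:2],0,0,0,0]); S0=np.vstack([x0]+[x0+d*np.eye(6)[i] for i,d in enumerate((.005,.005,.1,.1,.12,.12))])
    s=minimize(f,x0,method="Nelder-Mead",options=dict(initial_simplex=S0,xatol=1e-4,fatol=.1,maxiter=260)); t=np.degrees(np.arctan(s.x[2:]))
    print(cams,"ball",s.x[:2],"kalash tilt",t[:2],"coconut tilt",t[2:],"cost",s.fun,[m.sum() for *_,m in D])
if __name__=="__main__":
    import sys; fit2(sys.argv[1:])
E
python3 pf.py scene
```

```text
['scene'] ball [0.5383 0.2637] kalash tilt [4.6822 5.9685] coconut tilt [  7.4369 -10.8033] cost 199.47222900390625 [np.float32(2008.0)]
```

step_arm(
  plan=[
    [0,0,-0.02,0,87],
    [0,0,-0.07,0,87],
    [0,0,-0.16,0,87],
    [0,0,-0.28,0,87],
    [0,0,-0.4,0,87],
    [0,0.04,-0.5,0.08,87],
    [0.02,0.14,-0.53,0.19,80],
    [0.04,0.28,-0.53,0.3,70],
    [0.06,0.43,-0.53,0.41,60],
    [0.09,0.58,-0.53,0.52,50],
    [0.12,0.73,-0.53,0.63,40],
    [0.15,0.88,-0.53,0.74,31],
  ],
)

```text
time_s: 41.03
tcp_pos: [0.5805, 0.0444, 0.2941]
eef_rot: [-179.9, -0.0, -43.3]
contact_force: [0.2, 0.2, 0.1]
gripper_width: 0.0526
gripper_force: 0.0
```

step_arm(
  plan=[
    [0,0,0,0.1,31],
    [0,0,0,0.2,31],
    [0,0,0,0.3,31],
  ],
)

```text
time_s: 41.28
tcp_pos: [0.5805, 0.0449, 0.2937]
eef_rot: [-180.0, -0.0, -61.4]
contact_force: [0.1, 0.1, 0.2]
gripper_width: 0.0337
gripper_force: 0.0
```

```bash
python3 - <<'E'
from h import *
np.set_printoptions(precision=4,suppress=True)
s=r.get_state();print(s["tcp_pos"],s["eef_rot"],rel([.686,-.259,.2945]))
E
python3 pf.py scene top; python3 pf.py scene; python3 pf.py top
```

```text
[0.5805 0.0449 0.2937] [-179.9851   -0.005   -61.4237] [ 1.2692  0.2109 -0.0033]
['scene', 'top'] ball [0.5383 0.2627] kalash tilt [-5.5983  0.9861] coconut tilt [-6.5113  7.4039] cost 4030.08349609375 [np.float32(2319.0), np.float32(4545.0)]
['scene'] ball [0.5389 0.2632] kalash tilt [-10.4334  -2.7078] coconut tilt [-3.0593 13.1917] cost 123.3611068725586 [np.float32(2315.0)]
['top'] ball [0.4693 0.2436] kalash tilt [64.3345 63.3104] coconut tilt [ 56.7309 -65.5399] cost 3484.9443359375 [np.float32(4527.0)]
```

step_arm(
  plan=[
    [0.1,0.02,0,0.11,31],
    [0.24,0.04,0,0.22,31],
    [0.38,0.06,0,0.33,31],
    [0.52,0.09,0,0.443,31],
    [0.66,0.11,0,0.443,31],
    [0.8,0.13,0,0.443,31],
    [0.93,0.155,0,0.443,31],
    [1.0,0.166,0,0.443,31],
    [1.0,0.166,0,0.443,31],
  ],
)

```text
time_s: 42.23
tcp_pos: [0.6658, -0.1959, 0.292]
eef_rot: [179.9, -0.0, -87.6]
contact_force: [0.5, 0.5, -0.7]
gripper_width: 0.0312
gripper_force: 0.0
```

```bash
python3 - <<'E'
from h import *
np.set_printoptions(precision=4,suppress=True)
s=r.get_state();print(s["tcp_pos"],s["eef_rot"],rel([.686,-.259,.2945]))
E
sed -i 's/thr=100/thr=125/' pf.py
python3 pf.py scene top; python3 pf.py scene; python3 pf.py top
```

```text
[ 0.6658 -0.1959  0.292 ] [179.9012  -0.0284 -87.5659] [ 0.2556 -0.07   -0.01  ]
['scene', 'top'] ball [0.5381 0.2621] kalash tilt [-6.9565  1.9567] coconut tilt [-4.9274  7.4972] cost 604.4444580078125 [np.float32(2173.0), np.float32(984.0)]
['scene'] ball [0.5366 0.2623] kalash tilt [-9.3485 -0.3295] coconut tilt [5.487 9.441] cost 193.47222900390625 [np.float32(2175.0)]
['top'] ball [0.5396 0.262 ] kalash tilt [-3.7129  2.4544] coconut tilt [0.775 1.007] cost 347.5555725097656 [np.float32(981.0)]
```

step_arm(
  plan=[
    [0.1,-0.03,0,0,31],
    [0.2,-0.06,0,0,31],
    [0.256,-0.07,0,0,31],
    [0.256,-0.07,0,0,31],
    [0.256,-0.07,0.06,0,31],
    [0.256,-0.07,0.14,0,31],
    [0.256,-0.07,0.22,0,31],
    [0.256,-0.07,0.28,0,31],
    [0.256,-0.07,0.32,0,31],
    [0.256,-0.07,0.34,0,31],
    [0.256,-0.07,0.348,0,31],
    [0.256,-0.07,0.348,0,31],
  ],
)

```text
time_s: 43.43
tcp_pos: [0.6857, -0.2555, 0.2067]
eef_rot: [-180.0, -0.0, -87.6]
contact_force: [0.5, 0.8, 0.1]
gripper_width: 0.0307
gripper_force: 0.0
```

step_arm(
  plan=[
    [0,0,0,0,24],
    [0,0,0,0,16],
    [0,0,0,0,10],
    [0,0,0,0,5],
    [0,0,0,0,5],
  ],
  newtons=12,
)

```text
time_s: 43.85
tcp_pos: [0.6852, -0.256, 0.2068]
eef_rot: [180.0, -0.0, -87.6]
contact_force: [-3.3, 0.7, 3.3]
gripper_width: 0.0115
gripper_force: 12.0
```

```bash
sed -i 's/<42/<(42 if n=="scene" else 26)/' pf.py; python3 - <<'E'
from h import *
h=cv2.cvtColor(cv2.GaussianBlur(eyes.capture("top"),(3,3),0),cv2.COLOR_RGB2HSV);x,y=proj("top",[.5385,.2632,.14]).astype(int);print(x,y)
for k in range(-24,22,3):print(" ".join("%3d/%3d/%3d"%tuple(h[y+k,x+j]) for j in range(-24,25,4)))
E
python3 pf.py scene top; python3 pf.py top
```

```text
257 199
 17/ 69/171  12/183/ 82  17/209/100  12/200/ 74  16/ 68/166  18/ 67/176  17/ 68/176  18/ 68/173  17/ 68/177  17/ 67/175  16/ 68/164  16/ 67/171  17/ 69/173
 17/ 67/178  12/167/ 93  20/206/161  19/203/132  17/ 65/150  17/ 66/173  17/ 69/173  17/ 69/178  17/ 70/176  18/ 67/175  17/ 68/172  17/ 68/175  17/ 69/173
 17/ 67/174  13/171/ 88  20/207/161  18/205/107  18/ 67/153  17/ 68/176  17/ 68/175  18/ 67/174  17/ 69/169  17/ 68/173  17/ 68/173  17/ 68/176  17/ 68/168
 17/ 68/170  12/147/ 92  13/201/ 76  11/198/ 71  17/ 68/154  17/ 69/174  17/ 66/173  17/ 67/178  17/ 67/174  17/ 68/170  17/ 67/171  16/ 70/175  17/ 69/173
 16/ 68/172  12/144/ 90  12/193/ 74  12/198/ 72  17/ 66/147  15/106/113  16/101/111  17/ 68/164  17/ 67/176  18/ 68/175  17/ 70/171  18/ 68/172  17/ 68/172
 16/ 69/169  12/135/100  13/210/ 74  12/193/ 70  15/202/ 77  15/214/ 81  15/206/ 78  14/201/ 66  16/126/127  17/ 66/170  17/ 68/176  16/ 69/178  18/ 68/173
 18/ 69/171  16/ 74/142  15/ 74/142  16/158/ 89  15/206/ 88  16/202/ 87  15/192/ 85  16/213/ 78  13/198/ 58  16/173/ 75  18/ 69/151  17/ 67/171  17/ 69/173

[... 996 characters left out ...]
 19/ 68/143  12/182/105  12/191/100  16/191/100  22/ 56/ 68  24/ 43/ 96  21/ 53/134  17/ 67/174
 17/ 68/176  16/ 67/180  16/ 69/171  18/ 69/171  16/ 68/173  21/ 51/150  25/ 44/151  26/ 47/148  26/ 38/141  24/ 45/153  24/ 43/119  17/ 67/163  17/ 68/172
 17/ 68/173  17/ 68/175  16/ 69/178  17/ 69/173  16/ 69/178  16/ 68/172  21/ 53/150  23/ 42/151  25/ 39/149  23/ 45/142  16/ 67/167  16/ 68/173  17/ 68/172
['scene', 'top'] ball [0.5383 0.2624] kalash tilt [-7.1154  1.3895] coconut tilt [-2.011  4.484] cost 387.1944580078125 [np.float32(2190.0), np.float32(778.0)]
['top'] ball [0.5398 0.2621] kalash tilt [-3.8869  1.7167] coconut tilt [-1.1815  7.7091] cost 148.4166717529297 [np.float32(778.0)]
```

```bash
python3 - <<'E'
from h import *
np.set_printoptions(precision=4,suppress=True)
tip=[.5376,.2650,.212]
for n,w,st in(("top",8,1),("scene",12,2)):
    h=cv2.cvtColor(eyes.capture(n),cv2.COLOR_RGB2HSV);u=proj(n,tip);x,y=u.astype(int);print(n,"tip exp",u,"belt exp",proj(n,[.5376,.265,.169]),"origin",x,y)
    for k in range(-w,w+1,st):print("%4d"%k," ".join("%3d/%3d"%tuple(h[y+k,x+j,1:]) for j in range(-w,w+1,st)))
E
```

```text
top tip exp [252.5261 194.7754] belt exp [255.046  197.7106] origin 252 194
  -8 211/ 70 156/ 75 183/ 74 218/ 75  71/ 50  68/194  67/182  66/175  76/171  67/167  67/172  66/170  68/168  68/172  66/178  68/184  65/176
  -7 190/ 74 192/ 69 205/ 72 230/ 72  60/ 47  60/199  66/171  64/160  83/129 102/100 120/100 160/ 83 106/103 100/ 99  74/135  69/167  64/172
  -6 181/ 72 208/ 70 188/ 76 204/ 70 105/ 61  59/177 120/100 255/ 52 204/ 65 219/ 64 209/ 67 243/ 63 231/ 65 255/ 56 230/ 50 223/ 56 135/ 83
  -5 213/ 73 199/ 73 170/ 75 214/ 69 255/ 47 235/ 63 244/ 72 185/ 76 255/ 72 222/ 77 217/ 80 232/ 77 203/ 78 237/ 72 223/ 71 251/ 61 241/ 56
  -4 200/ 69 214/ 69 160/ 75 203/ 69 186/ 78 198/ 80 193/ 87 181/ 83 191/ 87 190/ 82 198/ 81 236/ 80 191/ 84 208/ 82 218/ 76 231/ 74 178/ 73
  -3 207/ 59 190/ 67 198/ 71 166/ 83 219/ 85 187/ 83 205/ 86 206/ 83 252/ 82 243/ 82 181/ 89 218/ 83 209/ 78 194/ 79 214/ 80 221/ 75 184/ 79
  -2  72/ 99 255/ 51 189/ 77 246/ 83 189/ 89 223/ 87 226/ 87 223/ 88 204/ 85 174/ 91 190/ 86 203/ 83 210/ 85 206/ 83 165/ 85 210/ 79 255/ 74
  -1  61/185 228/ 65 196/ 86 185/ 87 
[... 2167 characters left out ...]
65/108 171/116 175/127 178/129 178/133 178/132
   2  69/ 81  85/ 78 126/ 77 169/ 80 179/ 81 170/ 84 176/ 87 179/100 170/ 99 168/100 181/107 173/125 188/125
   4 104/ 76 165/ 79 183/ 78 180/ 82 180/ 85 164/ 90 182/ 91 163/100 171/100 173/ 96 183/ 95 193/ 99 172/126
   6 170/ 75 174/ 79 183/ 82 173/ 87 181/ 89 173/ 93 171/ 94 167/ 99 175/ 99 178/ 96 181/ 97 165/ 93 172/107
   8 173/ 78 173/ 81 176/ 81 168/ 88 176/ 87 186/ 89 174/ 95 176/100 162/101 173/100 182/ 94 191/ 95 173/ 96
  10 191/ 76 166/ 83 171/ 82 183/ 85 172/ 89 176/ 94 162/ 99 172/101 162/101 167/ 99 184/ 94 171/ 97 181/ 93
  12 170/ 78 172/ 80 189/ 81 178/ 86 157/ 91 173/ 93 170/ 96 174/ 97 158/103 186/ 93 184/ 93 181/ 93 178/ 93
```

```bash
python3 - <<'E'
from h import *
np.set_printoptions(precision=4,suppress=True)
h=cv2.cvtColor(eyes.capture("scene"),cv2.COLOR_RGB2HSV);print(K("scene")[0]["cx"])
for y in range(205,252,2):print(y," ".join("%3d/%3d"%tuple(h[y,x,1:]) for x in range(358,412,3)))
for s in((388,213),(390,214),(388,216)):print(s,tri(s,(253,196)))
E
```

```text
318.0530368912002
205  59/ 78  57/ 81  55/ 79  60/ 81  65/ 82  56/ 78  58/ 75  61/ 80  64/ 80  62/ 78  64/ 80  61/ 80  62/ 78  48/ 74  65/ 90  61/117  61/159  63/162
207  54/ 75  64/ 80  54/ 81  52/ 78  55/ 79  59/ 78  52/ 73  52/ 78  61/ 79  56/ 78  66/ 77  54/ 76  59/ 86  59/121  60/152  61/163  63/162  60/167
209  67/ 80  61/ 80  59/ 78  47/ 76  65/ 79  57/ 76  51/ 75  64/ 80  65/ 82  83/ 86  80/ 89  61/117  61/151  61/167  63/169  63/170  61/166  58/172
211  51/ 80  66/ 81  61/ 79  55/ 79  64/ 76  63/ 77  74/ 79 104/ 93 150/126 162/131 160/134 109/159  80/166  65/166  61/166  61/167  60/173  61/168
213  63/ 77  53/ 82  66/ 81  70/ 77  88/ 78 116/ 77 151/ 86 173/106 178/123 175/131 176/132 173/131 158/144  86/166  60/165  60/169  62/169  59/168
215  66/ 77  62/ 78  63/ 81  89/ 80 171/ 79 180/ 78 174/ 82 167/107 170/ 99 169/107 177/130 182/123 190/121 158/140  78/164  64/168  61/168  60/170
217  62/ 82  60/ 77  75/ 78 180/ 75 190/ 79 188/ 84 170/ 90 166/ 97 177/ 98 178/ 93 181/110 175/124 179/118 185/117 122/153  64/168  62/173  61/172
219  52/ 78  63/ 81 153/ 70 171/ 79 190/ 82 18
[... 2005 characters left out ...]
/115  65/ 63 198/ 40
247  92/ 97 184/ 61 185/ 51 185/ 29 255/ 25 255/ 25 185/ 33 237/ 29 204/ 30 197/ 31  68/127  64/168  60/173  59/173  61/168  59/ 86  59/ 74  80/ 51
249 160/ 62 163/ 64 182/ 66 187/ 56 152/ 37 189/ 27 162/ 33 178/ 33 127/ 36 185/ 55  67/149  62/170  63/174  61/171  62/161  56/ 82  60/ 77  54/ 76
251 175/ 64 179/ 64 161/ 68 165/ 71 185/ 62 155/ 51 204/ 45 150/ 51 171/ 64 163/ 72  63/159  62/173  63/171  60/174  61/167  61/118  61/ 83  62/ 82
(388, 213) (array([0.5294, 0.2696, 0.2137]), np.float64(0.015770115263453868))
(390, 214) (array([0.5285, 0.2713, 0.2126]), np.float64(0.01932416877866978))
(388, 216) (array([0.5301, 0.2709, 0.2082]), np.float64(0.016565265952224177))
```

```bash
cat > cq.py <<'E'
from pf import *
def go(starts,thr=125):
    D=[]
    for n in("scene","top"):
        m=mask2(n,thr).astype(np.float32); o=(proj(n,b0+[0,0,.03])-45).astype(int)
        if n=="top":
            for y in range(400):
                for x in range(225,250):
                    if y<194 and x<249: m[y,x]=0
        D.append((n,o,m[o[1]:o[1]+90,o[0]:o[0]+90]))
    def sil3(n,x,o):
        im=np.zeros((90*Z,90*Z),np.uint8); b=np.array([.5384,.2630,.082]); P=lambda c:((np.array([proj(n,q) for q in c])-o+.5)*Z-.5)
        fill=lambda pts:cv2.fillPoly(im,[np.int32(cv2.convexHull(np.float32(pts))[:,0]*8)],1,cv2.LINE_8,3)
        a=np.array([x[3],x[4],1]);a/=np.linalg.norm(a); fill(P(ball(n,b,.038))); fill(np.r_[P(circ(b+.06*a,.027,a)),P(circ(b+.024*a,.027,a))])
        t,ph=x[5],x[6]; e=np.array([np.sin(t)*np.cos(ph),np.sin(t)*np.sin(ph),np.cos(t)]); c=x[:3]-.031*e
        fill(np.concatenate([P(circ(c+.001*z*e,.001*w,e)[::3]) for z,w in prof if w>.5])); return cv2.resize(im.astype(np.float32),(90,90),interpolation=cv2.INTER_AREA)
    f=lambda x:sum((w*np.abs(sil3(n,x,o)-m)).sum() for (n,o,m),w in zip(D,(1,2)))
    for t,ph in starts:
        x0=np.array([.537,.265,.163,-.03,.04,t,ph]); S0=np.vstack([x0]+[x0+d*np.eye(7)[i] for i,d in enumerate((.005,.005,.005,.08,.08,.2,.4))])
        s=minimize(f,x0,method="Nelder-Mead",options=dict(initial_simplex=S0,xatol=1e-4,fatol=.1,maxiter=220)); print(t,ph,"->",s.x[:3],"kal",np.degrees(s.x[3:5]),"coco tilt/az",np.degrees(s.x[5:]),s.fun)
go([(.1,2.4),(.8,2.4),(.8,1),(.8,4),(.8,5.5)])
E
sed -i 's/if __name__.*/if __name__=="__main__" and len(__import__("sys").argv)>1:/' pf.py; time python3 cq.py
```

```text
0.1 2.4 -> [0.5343 0.2643 0.1646] kal [-1.7401  1.727 ] coco tilt/az [ 14.4413 144.8394] 331.4166564941406
0.8 2.4 -> [0.5348 0.2628 0.1648] kal [1.0082 2.7227] coco tilt/az [ 44.8422 149.8376] 321.83331298828125
0.8 1 -> [0.5294 0.2627 0.163 ] kal [6.333  7.2403] coco tilt/az [ 12.2823 105.0857] 307.47222900390625
0.8 4 -> [0.5334 0.2651 0.1668] kal [-7.0498 -2.4745] coco tilt/az [ 85.8482 207.6669] 316.4166564941406
0.8 5.5 -> [0.5302 0.2633 0.1666] kal [4.5788 3.7599] coco tilt/az [ 29.4451 395.5074] 320.25
real	0m7.895s
user	0m7.676s
sys	0m0.064s
```

```bash
cat > asc.py <<'E'
from pf import *
for n,(x0,x1,y0,y1) in(("scene",(345,412,204,292)),("top",(232,284,180,222))):
    im=eyes.capture(n);h=cv2.cvtColor(cv2.GaussianBlur(im,(3,3),0),cv2.COLOR_RGB2HSV);m=((h[...,0]<26)|(h[...,0]>172))&(h[...,1]>115)
    print(n)
    for y in range(y0,y1,2 if n=="scene" else 1):print(y,"".join((" " if not m[y,x] else "#" if h[y,x,2]>112 else "o" if h[y,x,2]>70 else ".") for x in range(x0,x1)))
E
python3 asc.py
```

```text
scene
204                                                                    
206                                                                    
208                                                                    
210                                       oooo##                       
212                                ooooo#############                  
214                          oooooooooooooo##############              
216                       ooooooooooooooooooooo############            
218                     oooooooooooooooooooooooo############           
220                   ooooooooooooooooooooooooooo#######oo###          
222                  oooooooooooooooooooooooooooooo#####oo###          
224                  o.ooooooooooooooooooooooooooooo########           
226                 o..oooooooooooooooooooooooooooooo#####             
228                 ...ooooooooooooooooooooooooooooooooo               
230                o....oooooooooooooooooooooooooooooo                 
232                ......oooooooooooooooooooooooooooo                  
234           
[... 3718 characters left out ...]
o           
209                  #ooo...........ooooooooo           
210                   #oooooo......ooooooooo            
211                    #ooo#ooooooooooooooo             
212                     #oo######ooooooooo              
213                      #ooooooooooooooo               
214                        ##ooooooooooo                
215                          ###oo#oooo                 
216                                                     
217                                                     
218                                                     
219                                                     
220                                                     
221
```

```bash
python3 - <<'E'
from fk import *
print("belt",onz("top",256.2,198,.169),"tip",onz("top",253.5,196.2,.212))
im=cv2.GaussianBlur(eyes.capture("scene"),(3,3),0);h=cv2.cvtColor(im,cv2.COLOR_RGB2HSV);o=(proj("scene",b0)-35).astype(int)
for thr in(90,105):
    m=(((h[...,0]<26)|(h[...,0]>172))&(h[...,1]>thr)).astype(np.uint8);m=cv2.morphologyEx(m,cv2.MORPH_CLOSE,np.ones((5,5)))[o[1]:o[1]+70,o[0]:o[0]+70].astype(np.float32)
    y0=246-o[1]; xs=slice(340-o[0],402-o[0])
    f=lambda x:np.abs(sil("scene",x,o)-m)[y0:,xs].sum()
    b=[.5385,.2634]
    s=minimize(f,[*b,0,0],method="Nelder-Mead",options=dict(initial_simplex=np.array([[*b,0,0],[b[0]+.004,b[1],0,0],[b[0],b[1]+.004,0,0],[*b,.15,0],[*b,0,.15]]),xatol=1e-4,fatol=.05,maxiter=250))
    print(thr,s.x[:2],np.degrees(s.x[2:]),s.fun,"fixed-ball upright cost",f([*b,0,0]),f([*b,-.03,.04]),f([*b,-.1,.1]))
E
```

```text
belt [0.5369 0.2619 0.169 ] tip [0.534  0.2623 0.212 ]Traceback (most recent call last):
  File "<stdin>", line 10, in <module>
  File "<stdin>", line 7, in <lambda>
  File "fk.py", line 11, in sil
    b=np.array([x[0],x[1],.082]); a=np.array([x[2],x[3],1]);a/=np.linalg.norm(a); im=np.zeros((70*Z,70*Z),np.uint8)
                                                            ^^^^^^^^^^^^^^^^^^^^
numpy._core._exceptions._UFuncOutputCastingError: Cannot cast ufunc 'divide' output from dtype('float64') to dtype('int64') with casting rule 'same_kind'
```

The bright patch beside the coconut is the diya behind it. The coconut stands upright in the mouth: belt (.537,.262), tip (.534,.262). Now I'll shut the lid.

step_arm(
  plan=[
    [0,0.094,-0.034,0,5],
    [-0.002,0.167,-0.049,0,5],
    [-0.003,0.242,-0.054,0,5],
    [-0.004,0.316,-0.049,0,5],
    [-0.005,0.39,-0.034,0,5],
    [-0.007,0.46,-0.01,0,5],
    [-0.008,0.528,0.023,0,5],
    [-0.009,0.59,0.065,0,5],
    [-0.01,0.646,0.114,0,5],
    [-0.011,0.695,0.17,0,5],
    [-0.012,0.737,0.232,0,5],
    [-0.012,0.764,0.286,0,5],
  ],
)

```text
time_s: 45.45
tcp_pos: [0.4928, -0.262, 0.1346]
eef_rot: [180.0, -0.1, -87.6]
contact_force: [-4.6, -5.4, 3.4]
gripper_width: 0.0115
gripper_force: 12.0
```

step_arm(
  plan=[
    [0,0.009,0.02,0,5],
    [0,0.018,0.035,0,5],
    [0,0.018,0.045,0,5],
    [0,0.018,0.05,0,5],
    [0,0.018,0.05,0,5],
  ],
)

```text
time_s: 45.87
tcp_pos: [0.4873, -0.2619, 0.1213]
eef_rot: [179.7, -0.0, -87.6]
contact_force: [-7.6, -5.2, 0.5]
gripper_width: 0.0116
gripper_force: 12.0
```

step_arm(
  plan=[
    [0,-0.006,0.01,0,5],
    [0,-0.006,0.016,0,5],
    [0,-0.006,0.024,0,5],
    [0,-0.006,0.024,0,5],
  ],
)

```text
time_s: 46.2
tcp_pos: [0.4862, -0.2619, 0.1159]
eef_rot: [179.5, 0.0, -87.6]
contact_force: [-17.7, -4.1, 14.0]
gripper_width: 0.0118
gripper_force: 12.0
```

step_arm(
  plan=[
    [0,0,0,0,15],
    [0,0,0,0,22],
    [0,0,-0.06,0,26],
    [0,0,-0.15,0,20],
    [0,0,-0.2,0,8],
    [0,0,-0.2,0,0],
    [0,0,-0.2,0,0],
    [0,0,-0.2,0,0],
  ],
)

```text
time_s: 46.87
tcp_pos: [0.4914, -0.2608, 0.1655]
eef_rot: [180.0, 0.0, -87.6]
contact_force: [-0.4, 0.0, -0.5]
gripper_width: 0.0018
gripper_force: 0.0
```

```bash
python3 - <<'E'
from h import *
np.set_printoptions(precision=4,suppress=True)
s=r.get_state();print(s["tcp_pos"],s["contact_force"],s["gripper_width"])
for z in (.142,.150):
  for n in("top","scene"):print(n,z,proj(n,[.487,-.267,z]),proj(n,[.486,-.225,z]),proj(n,[.488,-.309,z]))
# pink edges: front lid edge column in top
h=cv2.cvtColor(eyes.capture("top"),cv2.COLOR_RGB2HSV)
for x in(420,470):print(x,["%d:%d/%d/%d"%(y,*h[y,x]) for y in range(222,244)])
for zz in(.099,.103,.107): print(zz,proj("top",[.622-.164,-.2,zz]),proj("top",[.622-.164,-.34,zz]))
E
```

```text
[ 0.4914 -0.2608  0.1655] [-0.4163  0.0386 -0.4618] 0.001769055985786466
top 0.142 [450.5113 221.3675] [435.5496 221.483 ] [465.3373 221.2483]
scene 0.142 [249.7269 121.604 ] [257.8655 127.4179] [242.0035 116.0906]
top 0.15 [451.4791 221.0265] [436.4149 221.1421] [466.4048 220.9072]
scene 0.15 [249.4338 118.9877] [257.6044 124.7602] [241.6823 113.5156]
420 ['222:18/125/49', '223:11/91/45', '224:11/97/50', '225:16/123/60', '226:14/106/48', '227:18/120/49', '228:13/137/52', '229:18/127/56', '230:12/117/50', '231:13/85/48', '232:15/90/51', '233:10/101/53', '234:16/114/47', '235:13/130/53', '236:13/125/57', '237:15/109/47', '238:9/101/53', '239:16/108/52', '240:16/136/45', '241:11/93/52', '242:16/135/49', '243:23/116/44']
470 ['222:113/49/21', '223:113/82/25', '224:46/166/20', '225:45/146/7', '226:143/221/15', '227:80/161/19', '228:111/198/18', '229:175/122/132', '230:176/107/167', '231:175/115/169', '232:172/114/170', '233:2/80/125', '234:15/70/143', '235:18/69/148', '236:17/67/144', '237:17/75/150', '238:18/70/153', '239:18/68/158', '240:17/68/169', '241:13/78/62', '242:0/36/7', '243:87/140/20']
0.099 [422.6375 232.936 ] [470.6995 233.6118]
0.103 [423.0106 232.8117] [471.2305 233.4903]
0.107 [423.3863 232.6866] [471.7651 233.3679]
```

step_arm(
  plan=[
    [0,0.018,0,0,0],
    [0,0.018,0.03,0,0],
    [0,0.018,0.055,0,0],
    [0,0.018,0.064,0,0],
    [0,0.018,0.07,0,0],
    [0,0.018,0.07,0,0],
  ],
)

```text
time_s: 47.42
tcp_pos: [0.4864, -0.2611, 0.1483]
eef_rot: [179.9, 0.0, -87.6]
contact_force: [-0.2, -0.6, 0.3]
gripper_width: 0.0007
gripper_force: 0.1
```

step_arm(
  plan=[
    [0,0,0.006,0,0],
    [0,0,0.012,0,0],
    [0,0,0.018,0,0],
    [0,0,0.018,0,0],
  ],
)

```text
time_s: 47.75
tcp_pos: [0.4868, -0.2614, 0.1475]
eef_rot: [-180.0, -0.1, -87.5]
contact_force: [-11.2, 9.0, 27.6]
gripper_width: 0.001
gripper_force: 14.1
```

Firm contact at z = .148, which is exactly the shut bar's top, so the lid is shut. I'll retreat and do a last check.

step_arm(
  plan=[
    [0,0,-0.02,0,0],
    [0,0,-0.1,0,10],
    [0,0,-0.22,0,20],
    [0,0,-0.35,0,20],
    [0,0,-0.45,0,20],
    [0,0,-0.45,0,20],
  ],
)

```text
time_s: 48.25
tcp_pos: [0.4897, -0.2624, 0.2625]
eef_rot: [-179.5, -0.2, -87.6]
contact_force: [0.8, -0.2, 0.3]
gripper_width: 0.0196
gripper_force: 0.0
```

```bash
python3 asc.py | awk '/^top/{t=1} t' ; python3 -c "
from h import *
s=r.get_state();print(s['tcp_pos'],s['contact_force'],s['time_s'])"
```

```text
top
180      oo#######o.                                    
181      oo######o..                                    
182      ooo####oo..                                    
183      o.oooooo...                                    
184      o..........                                    
185      o..........                                    
186      o..........                                    
187      o..........      oo                            
188      o..........o  ooo.....o                        
189      o...........oo..........o                      
190      o.............oooo........oo#                  
191      o..........ooooooooooo.......o                 
192       ooo    o.ooooooooooooo........o               
193              oooooooooooooooo.........o             
194              ooooooooooooooooo........oo            
195             oooooooooooooooooo..........            
196             ooooooooo#ooooooooo.........o           
197             ooooooooooooooooooo........ooo          
198             ooooooooooooooooooo.........oo          
199          
[... 679 characters left out ...]
               ooooooooooooooooooo.             
212                     ooooooooooooooooo.              
213                      oooooooooooooooo               
214                        ooooooooooooo                
215                          #ooooooooo                 
216                                                     
217                                                     
218                                                     
219                                                     
220                                                     
221                                                     
[ 0.48763334 -0.26127751  0.25757916] [-0.10732323  0.19560413 -0.10780481] 48.35
```

The coconut and kalash haven't moved, so I'm handing in.

```bash
python3 -c "
from h import *
print(workorder.close_job())"
```

```text
the job is handed in; nothing more can be done
None
```

The job is handed in at about 48 s: the kalash stands in the stand's ring (about 3° off upright at the last clean measurement, before the coconut went in), the coconut sits tip up in its mouth (about 4° off), and the box lid is shut; I did not check at the end that the diyas, tealight, incense holder and bell were undisturbed.

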